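# Load, close and lock a parts-wash pot

### The job

Load the pistons on the bench into the wash pot, and only then put the lid on the pot so that it sits level with its step inside the rim. Then lock it with the two latch plates, one on each stud: tilt each plate so that its eye passes the stud's wide head, level it so that it lies flat on the stud's shoulder, caught under the head, with its tail resting on the lid, and let go. Leave the wrench, the can and the bolt bin alone.

Things in the scene. Friction and masses are not known exactly. Their poses are not given: they have to be found in the camera images.
- pot_mouth (a point): centre of the mouth of the fixed grey wash pot, at rim height, 70 mm above the bench. Round pot, inside radius 65, outside radius 70, inner floor 57 mm below the rim; foot plate 110 (x) x 270 (y) x 8 mm. Its y axis points to stud_left, z up; pot and studs are one fixed thing whose place and yaw vary
- stud_left (a point): one of two fixed studs, 105 mm from the pot's centre towards the pot's +y: this point is on the stud's axis on the flat top of its round shoulder (radius 26), 76 mm above the bench. Above it a neck of 8 mm diameter rises 19 mm, then a round flat head of 40 mm diameter, 4 mm thick (head top 23 mm above this point)
- stud_right (a point): the like stud on the pot's -y side
- lid_knob (a point): centre of the lid's black knob (upright cylinder, diameter 26, height 30 mm, standing on the lid's top face; this point is half-way up, 15 mm above the lid's top face). Loose aluminium lid, 300 g, z up, lying right way up on the bench
- lid_flange (a point): centre of the underside of the lid's flange: flange radius 74, 6 mm thick; below it a locating step of radius 60 and 6 mm depth that drops inside the pot's rim. Seated, this point is at pot_mouth and the lid's top face is level with the studs' shoulders
- plate_a: one of two like steel latch plates, 160 g: flat, 94.5 long x 64 wide x 5 mm thick, an oblong eye at one end, lying flat on the bench, lug up. Its x axis runs lengthwise from eye to tail, y across, z up out of the face with the lug. Origin: on the underside below the eye's centre
- plate_a_lug (a point): centre of this plate's grip lug, an upright dark block 26 (along x) x 12 (along y) x 30 mm high on its top face, best pinched across the 12 mm. It lies 46 mm towards the tail (+x) from the eye's centre, 15 mm above the top face
- plate_a_eye (a point): centre of the plate's oblong eye, at mid-thickness: a rectangular through opening 33 mm along x by 48 mm along y; the bar that closes it at the end is 8 mm wide, the side bars 8 mm
- plate_a_tail (a point): middle of the plate's tail edge, 70 mm towards +x from the eye's centre, at mid-thickness
- plate_b: one of two like steel latch plates, 160 g: flat, 94.5 long x 64 wide x 5 mm thick, an oblong eye at one end, lying flat on the bench, lug up. Its x axis runs lengthwise from eye to tail, y across, z up out of the face with the lug. Origin: on the underside below the eye's centre
- plate_b_lug (a point): centre of this plate's grip lug, an upright dark block 26 (along x) x 12 (along y) x 30 mm high on its top face, best pinched across the 12 mm. It lies 46 mm towards the tail (+x) from the eye's centre, 15 mm above the top face
- plate_b_eye (a point): centre of the plate's oblong eye, at mid-thickness: a rectangular through opening 33 mm along x by 48 mm along y; the bar that closes it at the end is 8 mm wide, the side bars 8 mm
- plate_b_tail (a point): middle of the plate's tail edge, 70 mm towards +x from the eye's centre, at mid-thickness
- piston1_centre (a point): centre of a loose aluminium piston, a cylinder of diameter 28 and height 36 mm, 60 g, standing on the bench at the start; z along its axis. Three to five are present; an absent one reads None
- piston2_centre (a point): centre of a loose aluminium piston, a cylinder of diameter 28 and height 36 mm, 60 g, standing on the bench at the start; z along its axis. Three to five are present; an absent one reads None
- piston3_centre (a point): centre of a loose aluminium piston, a cylinder of diameter 28 and height 36 mm, 60 g, standing on the bench at the start; z along its axis. Three to five are present; an absent one reads None
- piston4_centre (a point): centre of a loose aluminium piston, a cylinder of diameter 28 and height 36 mm, 60 g, standing on the bench at the start; z along its axis. Three to five are present; an absent one reads None
- piston5_centre (a point): centre of a loose aluminium piston, a cylinder of diameter 28 and height 36 mm, 60 g, standing on the bench at the start; z along its axis. Three to five are present; an absent one reads None
- wrench: bystander: wrench lying at the far edge of the bench; leave alone
- oil: bystander: low grey can, 60 mm diameter, 65 mm high; leave alone
- bolt_bin: bystander: blue open bin 100 x 140 x 50 mm; leave alone
- lid: the lid as a whole (origin: centre of its underside)
Mind the look-alikes: they are no part of the job. Leave any brown, red or turquoise look-alike of the part that bears piston2_centre alone.

How it is judged:
By the outcome, as a careful person would: the job done as asked, in the order asked, and still so for the second after the job is handed in, with the robot touching nothing.
Of piston1, piston2, piston3, piston4, piston5 only 3 to 5 are there at a start; the rules pass over those that are not, and their reading is None.
At some moment in a run one of piston1, piston2, piston3, piston4, piston5 may be knocked a few centimetres aside while the robot is not near it.
It also fails if it takes over 200 s, if anything falls off the work surface, if the arm or the gripper's body presses on something with over 40 N, if the wrist force passes 120 N, or if a joint passes its speed limit or range.

### The arm

A 6-joint arm with a two-finger parallel gripper is mounted at the origin on the work surface. World frame = base frame: x ahead of the robot, y to its left, z up, the work surface at z = 0. Lengths are in mm, angles in rad, forces in N, time in s.
With the tool pointing down it reaches from about 400 to 925 mm from the base axis. Payload 12.5 kg.
Tool frame: the origin (TCP) lies midway between the tips of the shut fingers; the grasp point (between the pads) lies 19 mm behind it (env.grip_depth is the distance from the TCP to the grasp point, in mm); z points along the fingers, y is the line along which they close (so a half turn about z gives the same grasp; the last joint's range is limited). The gripper opens to 95 mm and grips with 3 to 60 N. Pads are 20 mm wide; open, the fingers measure 119 mm over their backs; the gripper's body (75 mm by 180 mm) begins 59 mm behind the grasp point.
Start: joints at [-1.317, 0.491, 1.559, -0, 1.092, -0.106], TCP at [220.078, -584.989, 214.661] pointing down, gripper open.
Joint ranges: [-3.1, 3.1], [-0.84, 2.19], [0.05, 2.79], [-1.13, 4.28], [0.06, 2.93], [-2.69, 2.69]. Speed limits (rad/s): [2.22, 2.22, 2.79, 3.14, 3.14, 3.14].

### API

Orientations are given as [roll, pitch, yaw] about the fixed x, y, z axes, in that order (R = Rz(yaw) Ry(pitch) Rx(roll)).
In Python, from cell import monitor, viewer, order, env gives the robot as it stands.
- The arm moves only by the tool move_arm, never from a script. Its argument "moves" is one flat list of numbers, 4 for each row, row after row: the shift along the tool's x, y, z normalised to -1 to 1, where 1 is 0.15 m, then the turn about the tool's z normalised to -1 to 1, where 1 is pi/2 rad. A call has 1 to 10 rows; each row shifts and turns the commanded pose from where the row before left it, along the tool's axes as they then stand; what a row does not reach is not made up. A row lasts 1/8 s, in which the tool goes at most 62.5 mm and 10.7 degrees, less where a joint would pass 70% of its speed; a pose out of reach is approached as far as the arm can. A call with a number of a shift or a turn outside -1 to 1 is refused whole. A call with a gripper value outside its range is refused whole. "claw" is the finger opening in mm, from 0 to 95.1, set as the call begins (left out, the last holds). The fingers move at their own pace and stop on an object; the grip force is fixed at half the most. Time passes only in rows, so rows that do not move let the fingers close. It gives the time, the measured TCP pose, the force, the opening and the grip force at its end, in the units of the state.
- monitor.state(): the state, without advancing time (a new reading comes with each control period).
- viewer.read_camera(name): name is "side" or "top" or "wrist"; returns the picture (400x640x3 uint8, red, green, blue); there is no depth.
- viewer.camera_info(name): a dict with "K" (3x3 intrinsics, pixels), "camera_from_world" (4x4, takes a point from world to camera coordinates). Camera axes: x right, y down, z forward; pixel columns grow to the right and rows downward; lengths in mm; the calibration is good to about 2 mm. The wrist camera is an equidistant fisheye: a pixel r from the principal point sees the ray r / f radians off the axis. A picture is of the moment at which its call begins: read the wrist's pose just before it. camera_info takes no time and is no camera call; for the wrist camera it gives the pose at the moment of the call.
- order.job_done(): hands the job in; it is judged then, once.
The state is a dict: "t": time; "joints": joint angles; "qvel": joint speeds; "tau": joint torques, N m; "eef_pos": TCP position; "tcp_rot": TCP orientation; "ft_force": force on the tool from outside, world axes, zero at the start; "moment": the same for the moment, N m; "opening": opening from 0.0 (shut) to 1.0 (fully open); "grip_force": force on a finger pad.
Only numpy, scipy, OpenCV 4.12 (cv2) and the standard library are available. Lean on these libraries where they do the work, as an engineer would, in place of code of your own. Each camera call takes 0.05 s, during which the arm holds its last target. There are 200 camera calls.

## Working session

There is one attempt and no reset: what is moved stays moved. The work goes in short steps, Python scripts to look and compute and a tool call to move; the robot and the scene stay as the last step left them, time stands still between calls to the robot, and variables do not carry over. Pictures are saved under pics/ and viewed, at most 14 in all, crops included, and the job is handed in when it is done.

Besides the shell and the picture viewer there is one more tool, called after "Call:" as name(argument=value, ...) on one line, values as JSON. move_arm: Moves the arm, as the interface text tells. Scaled input: -1 to 1 covers 0.15 m each way for a shift and pi/2 rad each way for a turn. Its arguments: {"type":"object","properties":{"moves":{"type":"array"},"claw":{"type":"number"}},"required":["moves"]}

```bash
ls; mkdir -p pics; cat > h.py <<'E'
import numpy as np, cv2, json
from cell import monitor, viewer, order, env
def shot(n,f=None):
    im=viewer.read_camera(n)
    if f: cv2.imwrite(f'pics/{f}.png',im[:,:,::-1])
    return im
E
python3 - <<'E'
from h import *
for c in ('side','top','wrist'):
    np.set_printoptions(precision=4,suppress=True)
    i=viewer.camera_info(c); print(c,i['K'].tolist() if hasattr(i['K'],'tolist') else i['K']); print(np.array(i['camera_from_world']))
    shot(c,c+'0')
print(monitor.state())
E
```

```text
pics
side [[370.97943018397456, 0.0, 318.715586555703], [0.0, 370.97943018397456, 194.3251929835204], [0.0, 0.0, 1.0]]
[[   0.8412   -0.5404    0.0176 -454.68  ]
 [  -0.3503   -0.5696   -0.7436  288.1898]
 [   0.4119    0.6194   -0.6684  527.9943]
 [   0.        0.        0.        1.    ]]
top [[446.34236938082944, 0.0, 314.7125753012307], [0.0, 446.34236938082944, 197.23901352960175], [0.0, 0.0, 1.0]]
[[  0.0214  -0.9997  -0.0148   6.537 ]
 [ -0.9955  -0.02    -0.0927 578.1112]
 [  0.0923   0.0167  -0.9956 931.5619]
 [  0.       0.       0.       1.    ]]
wrist [[309.70691628693146, 0.0, 323.2655490552955], [0.0, 309.70691628693146, 199.18800925054092], [0.0, 0.0, 1.0]]
[[   0.3519   -0.936    -0.0013 -624.8171]
 [  -0.9067   -0.3412    0.2477  -28.6855]
 [  -0.2323   -0.086    -0.9688  389.7684]
 [   0.        0.        0.        1.    ]]
{'t': 0.15, 'joints': array([-1.3166,  0.4914,  1.5593,  0.    ,  1.0917, -0.1056]), 'qvel': array([ 0.0006, -0.0009, -0.0025,  0.001 ,  0.0026,  0.0019]), 'tau': array([  0.0017, -61.2896, -25.8279,   0.0693,   0.0473,  -0.0001]), 'eef_pos': array([ 220.0257, -584.8143,  214.1961]), 'tcp_rot': array([-3.1408, -0.0001,  0.3598]), 'ft_force': array([ 0.0582,  0.3931, -0.3532]), 'moment': array([-0.0226, -0.0472, -0.0139]), 'grip_force': 0.0, 'opening': 0.9989298026692593}
```

View pics/top0.png

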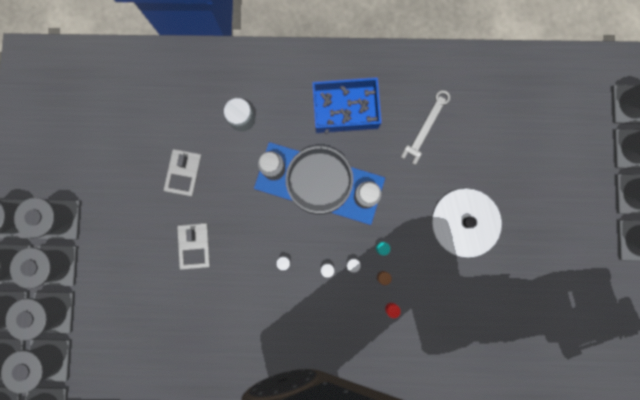

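View pics/side0.png

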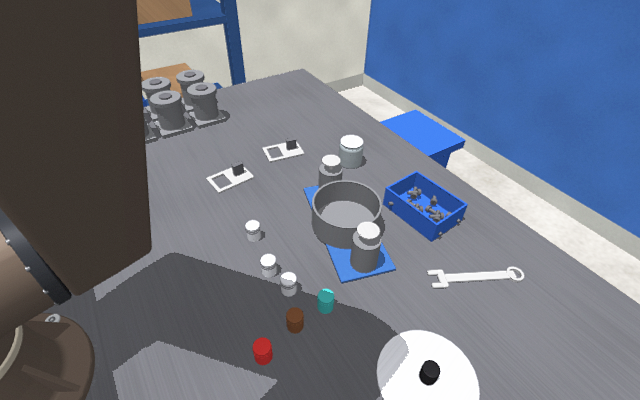

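```bash
cat >> h.py <<'E'
def topix(P,cam='top'):
    i=viewer.camera_info(cam);K=np.array(i['K']);T=np.array(i['camera_from_world'])
    P=np.atleast_2d(P).astype(float);c=P@T[:3,:3].T+T[:3,3];p=c@K.T
    return p[:,:2]/p[:,2:]
def world(uv,z,cam='top'):
    i=viewer.camera_info(cam);K=np.array(i['K']);T=np.array(i['camera_from_world'])
    R=T[:3,:3];o=-R.T@T[:3,3]
    d=np.linalg.inv(K)@np.array([uv[0],uv[1],1.])
    d=R.T@d
    return o+d*(z-o[2])/d[2]
def blobs(im,box,thr,amin=40):
    x0,y0,x1,y1=box;g=im[y0:y1,x0:x1].min(2)
    n,l,s,c=cv2.connectedComponentsWithStats((g>thr).astype('u1'))
    return [(c[k]+[x0,y0],s[k,4],s[k,2:4]) for k in range(1,n) if s[k,4]>=amin]
E
python3 - <<'E'
from h import *
np.set_printoptions(precision=1,suppress=True)
im=cv2.imread('pics/top0.png')
for n,b,z,t in [('pist',(265,245,370,290),36,150),('plates',(150,140,220,280),5,120),('lid',(420,180,510,265),6+6,150),('heads',(250,145,390,215),99,170)]:
    for c,a,s in blobs(im,b,t): print(n,c,a,s,world(c,z))
a=im[130:280,150:400];b=im[180:280,400:520]
cv2.imwrite('pics/crop1.png',cv2.resize(a,None,fx=3.2,fy=3.2,interpolation=cv2.INTER_CUBIC))
E
```

```text
pist [282.7 263.3] 151 [14 14] [436.5  82.6  36. ]
pist [352.3 263.9] 101 [13 12] [438.3 -63.3  36. ]
pist [327.1 270.5] 152 [14 14] [423.4 -10.8  36. ]
plates [182.3 170.8] 958 [38 48] [632.9 313.8   5. ]
plates [192.9 244.5] 1040 [33 47] [470.9 282.7   5. ]
lid [470.1 220.9] 3134 [69 70] [ 534.6 -317.7   12. ]
heads [268.6 161.8] 268 [18 19] [640.5 111.2  99. ]
heads [369.3 192.8] 304 [20 20] [582.1 -90.8  99. ]
```

View pics/crop1.png

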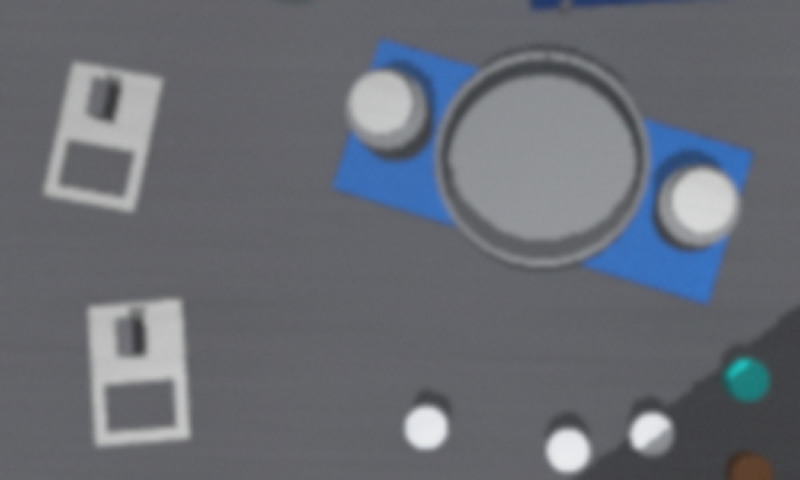

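```bash
cat >> h.py <<'E'
def plan(wps,start=None,step=50,dec=3):
    """wps: (x,y,z,psi[,maxstep]) or ('w',n); prints flat rows"""
    if start is None:
        s=monitor.state(); start=[*s['eef_pos'],s['tcp_rot'][2]]
    p=np.array(start,float);rows=[]
    for w in wps:
        if w[0]=='w': rows+=[[0,0,0,0]]*w[1];continue
        st=w[4] if len(w)>4 else step
        t=np.array(w[:4],float);t=np.where(np.array([v is None for v in w[:4]]),p,t)
        dpsi=(t[3]-p[3]+np.pi)%(2*np.pi)-np.pi
        n=max(1,int(np.ceil(np.linalg.norm(t[:3]-p[:3])/st-.02)),int(np.ceil(abs(dpsi)/.18-.01)))
        for k in range(n):
            f=1/(n-k);d=(t[:3]-p[:3])*f;dp=((t[3]-p[3]+np.pi)%(2*np.pi)-np.pi)*f
            c,s_=np.cos(p[3]),np.sin(p[3])
            r=np.round([(c*d[0]+s_*d[1])/150,(s_*d[0]-c*d[1])/150,-d[2]/150,-dp/(np.pi/2)],dec)+0.
            rows.append(r.tolist())
            X=np.array(r[:2])*150
            p[:2]+=[c*X[0]+s_*X[1],s_*X[0]-c*X[1]];p[2]-=r[2]*150;p[3]-=r[3]*np.pi/2
    print(len(rows),'rows ->',np.round(p,2))
    for i in range(0,len(rows),10): print(' ',[v for r in rows[i:i+10] for v in r])
    return p
E
python3 - <<'E'
from h import *
print(world((353.75,265.6),36),world((384,248),36))
h=np.pi/2
# look pose is ok, go above P1
p=plan([(436.5,82.6,180,h,58),(436.5,82.6,70,h),(436.5,82.6,10,h,30)])
E
```

```text
[434.89131382 -66.46105942  36.        ] [ 472.89830884 -129.40297294   36.        ]
18 rows -> [436.44  82.53  10.05   1.57]
  [0.224, -0.281, 0.018, -0.059, 0.25, -0.259, 0.017, -0.059, 0.272, -0.235, 0.018, -0.059, 0.293, -0.209, 0.017, -0.059, 0.311, -0.181, 0.018, -0.059, 0.327, -0.151, 0.017, -0.059, 0.339, -0.121, 0.018, -0.06, 0.349, -0.088, 0.017, -0.059, 0.356, -0.055, 0.018, -0.06, 0.359, -0.022, 0.017, -0.059]
  [0.36, 0.012, 0.018, -0.06, 0.357, 0.045, 0.017, -0.059, 0.35, 0.078, 0.018, -0.06, 0.0, 0.0, 0.244, 0.0, 0.0, 0.0, 0.245, 0.0, 0.0, 0.0, 0.244, 0.0, 0.0, 0.0, 0.2, 0.0, 0.0, 0.0, 0.2, 0.0]
```

Call:
move_arm(moves=[0.224,-0.281,0.018,-0.059,0.25,-0.259,0.017,-0.059,0.272,-0.235,0.018,-0.059,0.293,-0.209,0.017,-0.059,0.311,-0.181,0.018,-0.059,0.327,-0.151,0.017,-0.059,0.339,-0.121,0.018,-0.06,0.349,-0.088,0.017,-0.059,0.356,-0.055,0.018,-0.06,0.359,-0.022,0.017,-0.059], claw=60)

```text
t: 1.4
eef_pos: [386.9, -69.9, 188.4]
tcp_rot: [3.141, 0.0, 1.293]
ft_force: [0.9, -1.4, -0.4]
opening: 0.629
grip_force: 0.0
```

Call:
move_arm(moves=[0.36,0.012,0.018,-0.06,0.357,0.045,0.017,-0.059,0.35,0.078,0.018,-0.06,0,0,0,0,0,0,0,0])

```text
t: 2.02
eef_pos: [436.1, 82.2, 180.2]
tcp_rot: [-3.141, 0.0, 1.571]
ft_force: [-0.5, -0.5, -0.8]
opening: 0.627
grip_force: 0.0
```

```bash
python3 - <<'E'
from h import *
np.set_printoptions(precision=1,suppress=True)
h=np.pi/2
print(monitor.state()['eef_pos'],monitor.state()['tcp_rot'])
im=shot('top','top1'); shot('wrist','wrist1')
for c,a,s in blobs(im,(265,235,375,300),110): print(c,a,s,world(c,36))
plan([(436.5,82.6,70,h),(436.5,82.6,10,h,30),('w',2)])
E
```

```text
[436.1  82.2 180.2] [-3.1  0.   1.6]
[353.4 265.7] 189 [16 16] [434.7 -65.8  36. ]
[328.  270.3] 162 [15 16] [424.  -12.7  36. ]
7 rows -> [436.5  82.6  10.    1.6]
  [0.003, 0.001, 0.245, 0.0, 0.003, 0.0, 0.246, -0.001, 0.002, 0.001, 0.245, 0.0, 0.0, 0.0, 0.2, 0.0, 0.0, 0.0, 0.2, 0.0, 0, 0, 0, 0, 0, 0, 0, 0]
```

View pics/wrist1.png

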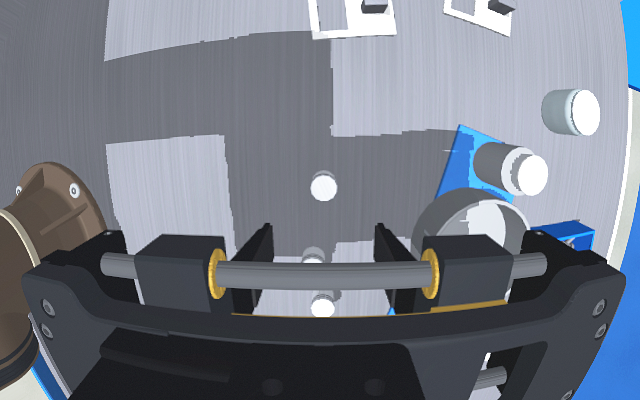

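```bash
cat >> h.py <<'E'
def wworld(uv,z,info=None):
    i=info or viewer.camera_info('wrist');K=np.array(i['K']);T=np.array(i['camera_from_world'])
    R=T[:3,:3];o=-R.T@T[:3,3]
    v=(np.array(uv)-K[:2,2])/K[0,0];th=np.linalg.norm(v)+1e-12
    d=R.T@np.array([*(v/th*np.sin(th)),np.cos(th)])
    return o+d*(z-o[2])/d[2]
def wpix(P,info=None):
    i=info or viewer.camera_info('wrist');K=np.array(i['K']);T=np.array(i['camera_from_world'])
    c=T[:3,:3]@np.array(P,float)+T[:3,3];r=np.hypot(c[0],c[1]);th=np.arctan2(r,c[2])
    return K[:2,2]+K[0,0]*th*c[:2]/r
E
python3 - <<'E'
from h import *
im=cv2.imread('pics/wrist1.png')
for c,a,s in blobs(im,(290,165,360,212),235): print(c,a,s,wworld(c,36))
print(wworld((313,255),36),wworld((322,307),36))
print(wworld((526,175),99))
E
```

```text
[323.48312236 187.88185654] 474 [24 25] [435.73452864  82.01558672  36.        ]
[423.96151464   5.9921044   36.        ] [433.69869767 -63.82743766  36.        ]
[630.26188109 109.60607775  99.        ]
```

Call:
move_arm(moves=[0.003,0.001,0.245,0,0.003,0,0.246,0,0.002,0.001,0.245,0,0,0,0.2,0,0,0,0.2,0,0,0,0,0,0,0,0,0])

```text
t: 3.0
eef_pos: [437.1, 82.9, 10.9]
tcp_rot: [3.141, 0.0, 1.57]
ft_force: [0.3, 0.4, -0.7]
opening: 0.632
grip_force: 0.0
```

```bash
python3 - <<'E'
from h import *
h=np.pi/2
plan([('w',4),(None,None,120,h,55),(611,43,110,h),(611,43,30,h,30),('w',1)])
plan([(611,43,120,h),(423.7,-12,80,h),(423.7,-12,10,h,40)],start=[611,43,30,h])
E
```

```text
14 rows -> [610.96  42.94  30.06   1.57]
  [0, 0, 0, 0, 0, 0, 0, 0, 0, 0, 0, 0, 0, 0, 0, 0, 0.0, 0.0, -0.364, 0.0, 0.0, 0.0, -0.364, -0.001, -0.067, 0.29, 0.017, 0.0, -0.067, 0.29, 0.017, 0.0, -0.066, 0.29, 0.017, 0.0, -0.067, 0.289, 0.016, 0.0]
  [0.0, 0.0, 0.178, 0.0, 0.0, 0.0, 0.178, 0.0, 0.0, 0.0, 0.177, 0.0, 0, 0, 0, 0]
8 rows -> [423.65 -12.05  10.05   1.57]
  [0.0, 0.0, -0.3, 0.0, 0.0, 0.0, -0.3, 0.0, -0.092, -0.312, 0.067, 0.0, -0.092, -0.312, 0.067, 0.0, -0.091, -0.312, 0.066, 0.0, -0.092, -0.313, 0.067, 0.0, 0.0, 0.0, 0.233, 0.0, 0.0, 0.0, 0.233, 0.0]
```

Call:
move_arm(moves=[0,0,0,0,0,0,0,0,0,0,0,0,0,0,0,0,0,0,-0.364,0,0,0,-0.364,0,-0.067,0.29,0.017,0,-0.067,0.29,0.017,0,-0.066,0.29,0.017,0,-0.067,0.289,0.016,0], claw=15)

```text
t: 4.25
eef_pos: [611.8, 43.2, 108.9]
tcp_rot: [-3.141, 0.0, 1.571]
ft_force: [0.4, 0.3, -0.1]
opening: 0.29
grip_force: 30.0
```

Call:
move_arm(moves=[0,0,0.178,0,0,0,0.178,0,0,0,0.177,0,0,0,0,0,0,0,0,0])

```text
t: 4.88
eef_pos: [611.0, 43.6, 30.0]
tcp_rot: [3.141, 0.0, 1.571]
ft_force: [0.6, 0.8, -0.8]
opening: 0.288
grip_force: 30.0
```

Call:
move_arm(moves=[0,0,0,0,0,0,0,0,0,0,-0.3,0,0,0,-0.3,0,-0.092,-0.312,-0.067,0,-0.092,-0.312,-0.067,0,-0.091,-0.312,-0.066,0,-0.092,-0.313,-0.067,0,0,0,0,0,0,0,0,0], claw=52)

```text
t: 6.12
eef_pos: [424.1, -11.7, 159.8]
tcp_rot: [3.14, 0.0, 1.57]
ft_force: [0.6, 0.0, 0.0]
opening: 0.547
grip_force: 0.0
```

```bash
cat >> h.py <<'E'
def seek(z=36,thr=200,box=(280,120,380,225),amin=150):
    info=viewer.camera_info('wrist');im=viewer.read_camera('wrist')
    for c,a,s in blobs(im,box,thr,amin): print('wrist',np.round(c,1),a,s,np.round(wworld(c,z,info),1))
    im=viewer.read_camera('top')
    for c,a,s in blobs(im,(265,225,375,310),110,60): print('top',np.round(c,1),a,s,np.round(world(c,z),1))
    s=monitor.state();print(np.round(s['eef_pos'],1),np.round(s['tcp_rot'],3),s['opening'],s['t'])
E
python3 - <<'E'
from h import *
h=np.pi/2
seek()
plan([(423.7,-12,10,h,45),('w',2)])
E
```

```text
wrist [322.3 192.3] 578 [28 27] [422.8 -11.   36. ]
[424.2 -11.5 159.3] [3.141 0.    1.571] 0.5469186459640342 6.225
6 rows -> [423.74 -12.07  10.04   1.57]
  [-0.001, -0.001, 0.249, 0.0, -0.001, -0.001, 0.249, 0.0, -0.001, -0.001, 0.249, 0.0, -0.001, 0.0, 0.248, 0.0, 0, 0, 0, 0, 0, 0, 0, 0]
```

Call:
move_arm(moves=[-0.001,-0.001,0.249,0,-0.001,-0.001,0.249,0,-0.001,-0.001,0.249,0,-0.001,0,0.248,0,0,0,0,0])

```text
t: 6.85
eef_pos: [422.1, -11.8, 7.9]
tcp_rot: [-3.137, -0.001, 1.571]
ft_force: [0.0, 0.2, 1.0]
opening: 0.544
grip_force: 0.0
```

Call:
move_arm(moves=[0,0,0,0,0,0,0,0,0,0,0,0,0,0,0,0,0,0,-0.36,0,0,0,-0.36,0,0.037,0.312,0,0,0.037,0.312,0,0,0.037,0.312,0,0,0.036,0.313,0,0], claw=15)

```text
t: 8.1
eef_pos: [611.5, 10.2, 118.7]
tcp_rot: [3.141, 0.0, 1.571]
ft_force: [-0.1, 0.3, -0.8]
opening: 0.289
grip_force: 30.0
```

Call:
move_arm(moves=[0,0,0,0,0,0,0.19,0,0,0,0.19,0,0,0,0.19,0,0,0,0,0,0,0,0,0])

```text
t: 8.85
eef_pos: [610.3, 9.8, 33.7]
tcp_rot: [3.141, 0.0, 1.571]
ft_force: [-0.4, -0.3, -0.6]
opening: 0.287
grip_force: 30.0
```

```bash
python3 - <<'E'
from h import *
h=np.pi/2
plan([('w',2),(None,None,120,h),(434.7,-65.8,150,h),('w',2)])
E
```

```text
10 rows -> [434.66 -65.78 149.96   1.57]
  [0, 0, 0, 0, 0, 0, 0, 0, 0.0, 0.0, -0.288, 0.0, 0.0, 0.0, -0.287, 0.0, -0.126, -0.293, -0.05, 0.0, -0.126, -0.293, -0.05, 0.0, -0.126, -0.292, -0.05, 0.0, -0.126, -0.293, -0.05, 0.0, 0, 0, 0, 0, 0, 0, 0, 0]
```

Call:
move_arm(moves=[0,0,0,0,0,0,0,0,0,0,-0.288,0,0,0,-0.287,0,-0.126,-0.293,-0.05,0,-0.126,-0.293,-0.05,0,-0.126,-0.292,-0.05,0,-0.126,-0.293,-0.05,0,0,0,0,0,0,0,0,0], claw=52)

```text
t: 10.1
eef_pos: [435.4, -65.9, 149.3]
tcp_rot: [3.14, 0.001, 1.57]
ft_force: [-0.6, 0.7, 1.1]
opening: 0.545
grip_force: 0.0
```

```bash
python3 - <<'E'
from h import *
h=np.pi/2
seek(thr=110)
plan([(434.7,-65.8,10,h,45),('w',1)])
plan([('w',4),(None,None,120,h,56),(611,-23,120,h)],start=(434.7,-65.8,10,h))
E
```

```text
wrist [309.5 185.7] 2961 [ 82 105] [422.1 -56.4  36. ]
wrist [293.2 145.6] 303 [10 64] [407.5 -18.9  36. ]
[435.5 -65.5 148.8] [3.141 0.    1.571] 0.5498152519889465 10.2
5 rows -> [434.7  -65.84  10.06   1.57]
  [0.0, -0.001, 0.231, 0.0, -0.001, -0.001, 0.231, 0.0, 0.0, -0.002, 0.232, 0.0, -0.001, -0.001, 0.231, 0.0, 0, 0, 0, 0]
10 rows -> [610.95 -23.05 119.95   1.57]
  [0, 0, 0, 0, 0, 0, 0, 0, 0, 0, 0, 0, 0, 0, 0, 0, 0.0, 0.0, -0.367, 0.0, 0.0, 0.0, -0.366, 0.0, 0.071, 0.294, 0.0, 0.0, 0.071, 0.294, 0.0, 0.0, 0.072, 0.294, 0.0, 0.0, 0.071, 0.293, 0.0, 0.0]
```

Threshold too low there (bench caught); recheck before descending.

```bash
python3 - <<'E'
from h import *
seek(thr=200)
E
```

```text
wrist [322.6 195.8] 615 [28 28] [434.2 -65.7  36. ]
[435.2 -65.4 148.6] [-3.142  0.     1.572] 0.5463295185413141 10.3
```

Call:
move_arm(moves=[0,-0.001,0.231,0,-0.001,-0.001,0.231,0,0,-0.002,0.232,0,-0.001,-0.001,0.231,0,0,0,0,0])

```text
t: 10.92
eef_pos: [433.0, -65.5, 8.2]
tcp_rot: [-3.137, -0.001, 1.571]
ft_force: [0.9, 0.7, 0.9]
opening: 0.546
grip_force: 0.0
```

Call:
move_arm(moves=[0,0,0,0,0,0,0,0,0,0,0,0,0,0,0,0,0,0,-0.367,0,0,0,-0.366,0,0.071,0.294,0,0,0.071,0.294,0,0,0.072,0.294,0,0,0.071,0.293,0,0], claw=15)

```text
t: 12.18
eef_pos: [611.3, -22.8, 120.5]
tcp_rot: [3.141, 0.0, 1.571]
ft_force: [0.2, -1.4, -0.1]
opening: 0.289
grip_force: 30.0
```

Call:
move_arm(moves=[0,0,0,0,0,0,0.19,0,0,0,0.19,0,0,0,0.19,0,0,0,0,0,0,0,0,0])

```text
t: 12.92
eef_pos: [610.2, -23.4, 35.6]
tcp_rot: [3.141, 0.0, 1.571]
ft_force: [0.3, -0.1, -1.0]
opening: 0.287
grip_force: 30.0
```

Call:
move_arm(moves=[0,0,0,0,0,0,0,0,0,0,-0.4,0,0,0,-0.4,0,0,0,-0.4,0,0,-0.15,-0.2,0,0,0,0,0,0,0,0,0], claw=60)

```text
t: 13.92
eef_pos: [587.5, -23.2, 243.8]
tcp_rot: [-3.141, 0.0, 1.571]
ft_force: [0.8, 1.1, -0.1]
opening: 0.629
grip_force: 0.0
```

```bash
python3 - <<'E'
from h import *
np.set_printoptions(precision=1,suppress=True)
print(monitor.state()['eef_pos'],monitor.state()['tcp_rot'])
shot('wrist','wrist2'); shot('top','top2')
E
```

```text
[587.5 -23.2 243.8] [-3.1  0.   1.6]
```

View pics/wrist2.png

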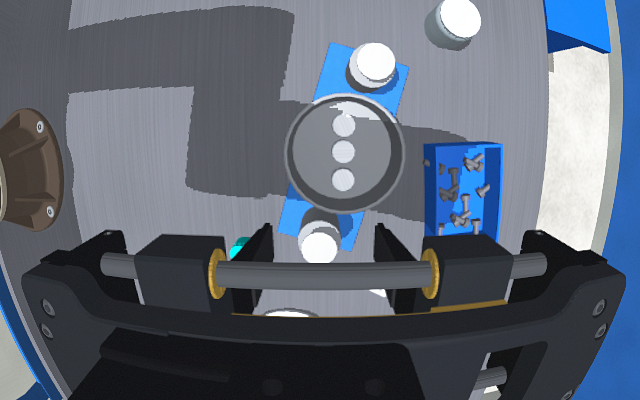

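```bash
python3 - <<'E'
from h import *
np.set_printoptions(precision=1,suppress=True)
info=viewer.camera_info('wrist');print(monitor.state()['eef_pos'])
im=cv2.imread('pics/wrist2.png')
for b in [(335,35,405,95),(290,215,350,270)]:
    for c,a,s in blobs(im,b,225,150):
        print(c,a,s,wworld(c,99,info),wworld(c,76,info))
# rim circle: pixels
pts=[wworld(p,70,info) for p in [(284,152),(405,152),(345,93),(345,213)]]
print(np.array(pts))
print([wpix((*p,99),info) for p in [(640.5,111.2),(582.1,-90.8)]])
a=cv2.resize(im[20:280,270:420],None,fx=3,fy=3)
b=cv2.resize(cv2.imread('pics/top2.png')[140:330,400:640],None,fx=1.6,fy=1.6)
c=np.zeros((780,0,3),'u1')
cv2.imwrite('pics/crop2.png',cv2.resize(im[20:280,270:420],None,fx=2.3,fy=2.3,interpolation=cv2.INTER_CUBIC))
E
```

```text
[587.5 -23.2 243.1]
[375.5  60.6] 1097 [38 37] [639.2 109.7  99. ] [643.  114.4  76. ]
[318.6 248. ] 878 [36 30] [581.4 -89.9  99. ] [580.9 -99.8  76. ]
[[542.7  12.3  70. ]
 [679.   13.3  70. ]
 [610.2  77.7  70. ]
 [611.6 -58.4  70. ]]
[array([376.7,  59.2]), array([319.2, 248.8])]
```

View pics/crop2.png

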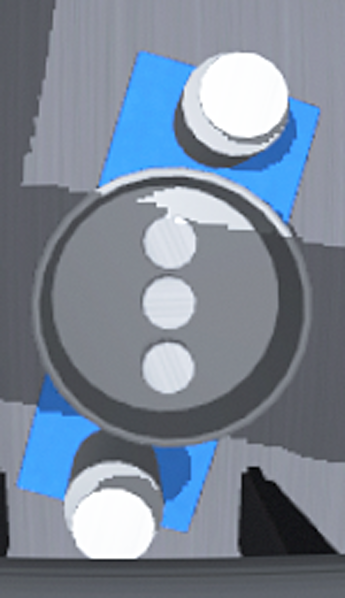

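View pics/top2.png

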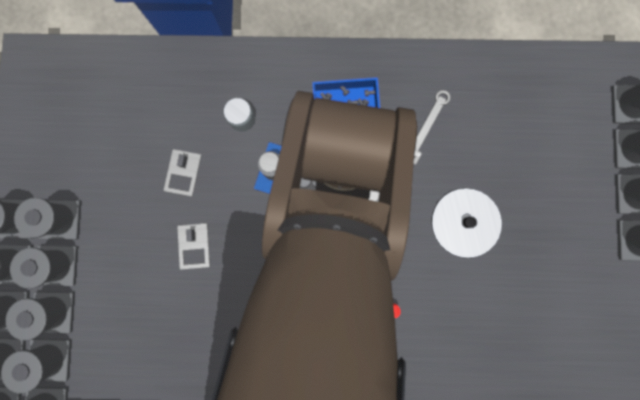

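```bash
python3 - <<'E'
from h import *
h=np.pi/2
print(world((469,221.5),42))
plan([(534,-318,180,h),('w',3)])
E
```

```text
[ 531.95653664 -305.57517829   42.        ]
10 rows -> [ 534.   -317.94  180.05    1.57]
  [-0.281, -0.051, 0.06, 0.0, -0.281, -0.051, 0.06, 0.0, -0.281, -0.051, 0.06, 0.0, -0.281, -0.051, 0.06, 0.0, -0.28, -0.051, 0.06, 0.0, -0.281, -0.051, 0.06, 0.0, -0.28, -0.051, 0.06, 0.0, 0, 0, 0, 0, 0, 0, 0, 0, 0, 0, 0, 0]
```

Call:
move_arm(moves=[-0.281,-0.051,0.06,0,-0.281,-0.051,0.06,0,-0.281,-0.051,0.06,0,-0.281,-0.051,0.06,0,-0.28,-0.051,0.06,0,-0.281,-0.051,0.06,0,-0.28,-0.051,0.06,0,0,0,0,0,0,0,0,0], claw=60)

```text
t: 15.15
eef_pos: [534.0, -317.6, 180.5]
tcp_rot: [-3.14, -0.001, 1.571]
ft_force: [-0.4, 0.6, -0.6]
opening: 0.628
grip_force: 0.0
```

```bash
python3 - <<'E'
from h import *
np.set_printoptions(precision=1,suppress=True)
info=viewer.camera_info('wrist');print(monitor.state()['eef_pos'])
im=shot('wrist','wrist3')
g=255-im.max(2)
m=(im.max(2)<45).astype('u1')[130:235,270:375]
n,l,s,c=cv2.connectedComponentsWithStats(m)
for k in range(1,n):
    if s[k,4]>60: print(c[k]+[270,130],s[k])
cv2.imwrite('pics/crop3.png',cv2.resize(im[80:280,200:440,::-1],None,fx=2.5,fy=2.5))
E
```

```text
[ 534.  -317.6  180.5]
[319.8 181.5] [ 40  38  22  26 383]
```

View pics/crop3.png

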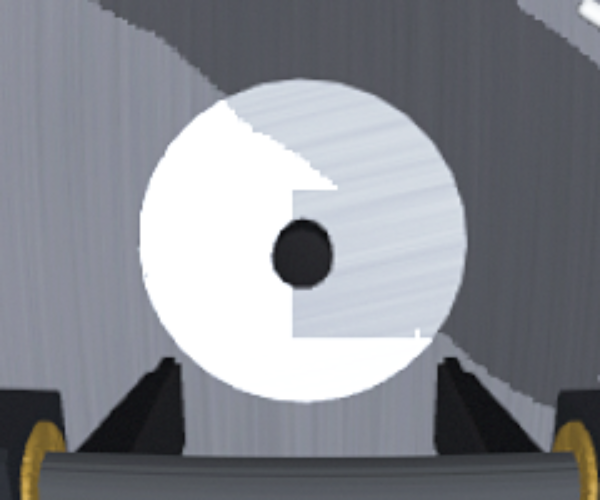

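```bash
python3 - <<'E'
from h import *
h=np.pi/2
for p in [(321.2,176.2),(321.2,144+0),(256,176)]: print(wworld(p,12))
for z in (42,35): print(wworld((320.5,181.5),z))
E
```

```text
[ 531.04959734 -308.41526832   12.        ]
[ 531.07416733 -272.6315326    12.        ]
[ 457.4977715  -307.83461345   12.        ]
[ 530.6128193  -308.60643493   42.        ]
[ 530.53152121 -309.96074619   35.        ]
```

```bash
python3 - <<'E'
from h import *
h=np.pi/2
plan([(530.8,-308.5,70,h),(530.8,-308.5,16,h,30),('w',1)])
plan([('w',4),(None,None,150,h,45)],start=(530.8,-308.5,16,h))
plan([(610.8,10.1,150,h,37),('w',1)],start=(530.8,-308.5,150,h))
E
```

```text
6 rows -> [ 530.74 -308.47   15.94    1.57]
  [0.019, -0.008, 0.247, 0.0, 0.019, -0.007, 0.246, 0.0, 0.02, -0.008, 0.247, 0.0, 0.0, 0.0, 0.18, 0.0, 0.0, 0.0, 0.18, 0.0, 0, 0, 0, 0]
7 rows -> [ 530.8  -308.5   149.95    1.57]
  [0, 0, 0, 0, 0, 0, 0, 0, 0, 0, 0, 0, 0, 0, 0, 0, 0.0, 0.0, -0.298, 0.0, 0.0, 0.0, -0.298, 0.0, 0.0, 0.0, -0.297, 0.0]
10 rows -> [610.75  10.1  150.     1.57]
  [0.236, 0.059, 0.0, 0.0, 0.236, 0.059, 0.0, 0.0, 0.236, 0.059, 0.0, 0.0, 0.236, 0.059, 0.0, 0.0, 0.236, 0.059, 0.0, 0.0, 0.236, 0.06, 0.0, 0.0, 0.236, 0.059, 0.0, 0.0, 0.236, 0.06, 0.0, 0.0, 0.236, 0.059, 0.0, 0.0, 0, 0, 0, 0]
```

Call:
move_arm(moves=[0.019,-0.008,0.247,0,0.019,-0.007,0.246,0,0.02,-0.008,0.247,0,0,0,0.18,0,0,0,0.18,0,0,0,0,0,0,0,0,0])

```text
t: 16.08
eef_pos: [531.2, -309.0, 17.5]
tcp_rot: [3.141, 0.001, 1.572]
ft_force: [0.6, 0.0, -0.6]
opening: 0.632
grip_force: 0.0
```

Call:
move_arm(moves=[0,0,0,0,0,0,0,0,0,0,0,0,0,0,0,0,0,0,-0.25,0,0,0,-0.25,0,0,0,-0.25,0,0,0,-0.2,0], claw=10)

```text
t: 17.08
eef_pos: [530.4, -309.2, 160.2]
tcp_rot: [3.141, 0.0, 1.571]
ft_force: [-0.0, 0.7, -3.4]
opening: 0.269
grip_force: 30.0
```

Call:
move_arm(moves=[0.236,0.059,0,0,0.236,0.059,0,0,0.236,0.059,0,0,0.236,0.059,0,0,0.236,0.059,0,0,0.236,0.06,0,0,0.236,0.059,0,0,0.236,0.06,0,0,0.236,0.059,0,0,0,0,0,0])

```text
t: 18.32
eef_pos: [610.4, 11.4, 158.5]
tcp_rot: [-3.141, -0.0, 1.574]
ft_force: [-0.3, -0.6, -2.8]
opening: 0.269
grip_force: 30.0
```

```bash
python3 - <<'E'
from h import *
h=np.pi/2
print(monitor.state()['eef_pos'],monitor.state()['tcp_rot'])
im=shot('wrist','wrist4');shot('side','side4')
plan([(610.8,10.1,92,h,15),(610.8,10.1,80,h,4),('w',2)])
E
```

```text
[610.41791336  11.42102934 158.48983323] [-3.14075728e+00 -2.45258038e-04  1.57353953e+00]
10 rows -> [610.76  10.08  80.     1.57]
  [0.001, 0.001, 0.089, 0.0, 0.001, 0.001, 0.089, 0.0, 0.001, 0.001, 0.089, 0.0, 0.001, 0.001, 0.089, 0.0, 0.001, 0.0, 0.088, 0.001, 0.0, 0.0, 0.027, 0.0, 0.0, 0.0, 0.027, 0.0, 0.0, 0.0, 0.026, 0.0, 0, 0, 0, 0, 0, 0, 0, 0]
```

View pics/side4.png

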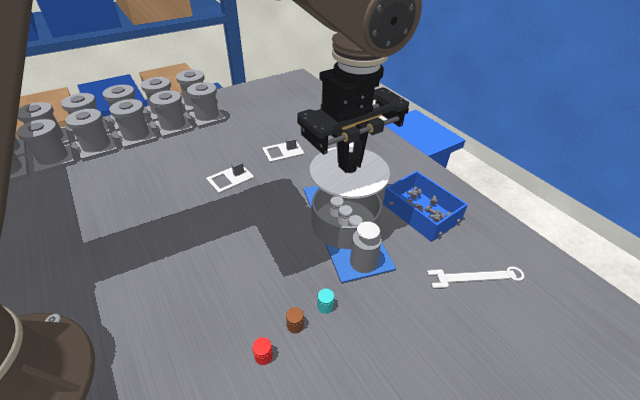

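Call:
move_arm(moves=[0.001,0.001,0.089,0,0.001,0.001,0.089,0,0.001,0.001,0.089,0,0.001,0.001,0.089,0,0.001,0,0.088,0,0,0,0.027,0,0,0,0.027,0,0,0,0.026,0,0,0,0,0,0,0,0,0])

```text
t: 19.68
eef_pos: [611.1, 10.1, 80.5]
tcp_rot: [3.141, 0.0, 1.571]
ft_force: [-0.5, 0.3, -3.0]
opening: 0.268
grip_force: 30.0
```

```bash
python3 - <<'E'
from h import *
s=monitor.state();print(s['eef_pos'],s['ft_force'])
E
```

```text
[611.14169228  10.06347915  80.51081009] [-0.46521844  0.33060901 -3.01265081]
```

Call:
move_arm(moves=[0,0,0.01,0,0,0,0.01,0,0,0,0,0])

```text
t: 20.05
eef_pos: [611.2, 10.1, 80.3]
tcp_rot: [3.14, 0.0, 1.571]
ft_force: [-10.6, -0.2, 26.9]
opening: 0.27
grip_force: 30.0
```

Call:
move_arm(moves=[0,0,0,0,0,0,0,0,0,0,-0.2,0,0,0,-0.3,0,0,0,-0.3,0,0,0,0,0], claw=60)

```text
t: 20.8
eef_pos: [612.4, 10.0, 200.5]
tcp_rot: [3.136, 0.001, 1.571]
ft_force: [-0.7, 0.0, -0.4]
opening: 0.629
grip_force: 0.0
```

```bash
python3 - <<'E'
from h import *
s=monitor.state();print(s['eef_pos'],s['ft_force'])
info=viewer.camera_info('wrist')
im=shot('wrist','wrist5');side=shot('side','side5')
a=cv2.resize(im[60:330,200:440,::-1],(480,540));b=cv2.resize(side[100:300,250:430,::-1],(320,540*0+356))
c=np.zeros((540,800,3),'u1');c[:,:480]=a;c[:356,480:]=b;cv2.imwrite('pics/c5.png',c)
# lid fit
m=(im.min(2)>150).astype('u1')
plan([(655,305,170,2.93)])
E
```

```text
[612.41721623  10.00115571 200.54953458] [-0.6942852   0.01665513 -0.419047  ]
8 rows -> [654.97 305.05 170.06   2.93]
  [0.246, 0.037, 0.023, -0.108, 0.236, 0.078, 0.022, -0.108, 0.219, 0.116, 0.023, -0.108, 0.197, 0.152, 0.022, -0.108, 0.168, 0.183, 0.023, -0.108, 0.135, 0.209, 0.022, -0.108, 0.098, 0.228, 0.023, -0.109, 0.058, 0.242, 0.022, -0.108]
```

View pics/c5.png

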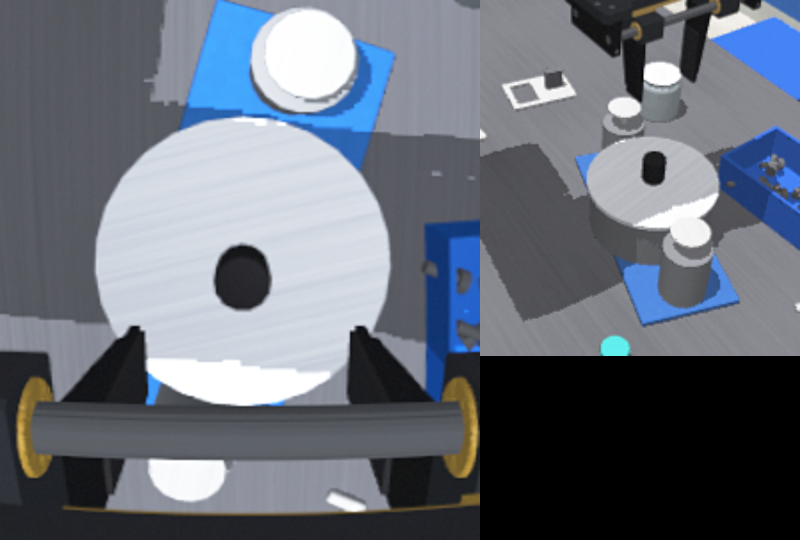

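Call:
move_arm(moves=[0.246,0.037,0.023,-0.108,0.236,0.078,0.022,-0.108,0.219,0.116,0.023,-0.108,0.197,0.152,0.022,-0.108,0.168,0.183,0.023,-0.108,0.135,0.209,0.022,-0.108,0.098,0.228,0.023,-0.109,0.058,0.242,0.022,-0.108,0,0,0,0,0,0,0,0], claw=40)

```text
t: 22.15
eef_pos: [654.7, 304.4, 168.9]
tcp_rot: [-3.14, -0.002, 2.928]
ft_force: [-0.8, -0.1, 0.6]
opening: 0.427
grip_force: 0.0
```

```bash
python3 - <<'E'
from h import *
s=monitor.state();print(s['eef_pos'],s['tcp_rot'])
im=shot('wrist','wrist6')
cv2.imwrite('pics/c6.png',cv2.resize(im[50:300,180:470,::-1],None,fx=2.4,fy=2.4))
E
```

```text
[654.69716827 304.41446341 168.87638668] [-3.14014024e+00 -1.79103898e-03  2.92777099e+00]
```

View pics/c6.png

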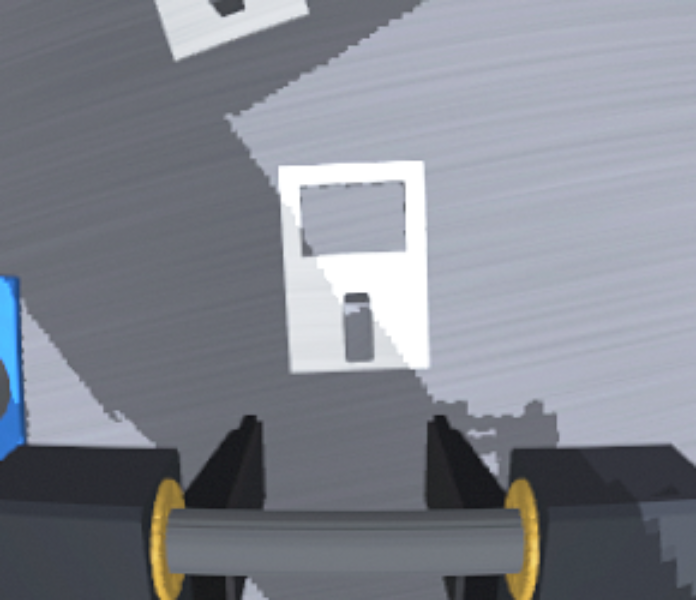

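```bash
cat >> h.py <<'E'
def plate(cs,off,f,lug):
    """cs: eye-L,eye-R,tail-L,tail-R crop px"""
    W=[wworld((c[0]/f+off[0],c[1]/f+off[1]),5)[:2] for c in cs]
    e=(W[0]+W[1])/2;t=(W[2]+W[3])/2;d=t-e;yaw=np.arctan2(d[1],d[0]);u=d/np.linalg.norm(d)
    print('len',np.linalg.norm(d),'w',np.linalg.norm(W[0]-W[1]),np.linalg.norm(W[2]-W[3]),'yaw',yaw)
    w1=W[1]-W[0]; w2=W[3]-W[2]; print('yaw from ends',np.arctan2(w1[1],w1[0])%np.pi-np.pi/2,np.arctan2(w2[1],w2[0])%np.pi-np.pi/2)
    m=(e+t)/2; L=m+u*(46-22.75); print('lug est',L, 'lug top px',wworld((lug[0]/f+off[0],lug[1]/f+off[1]),35)[:2])
    return L,yaw
E
python3 - <<'E'
from h import *
plate([(278,167),(424,161),(290,373),(430,368)],(180,50),2.4,(360,332))
E
```

```text
len 95.32678699994653 w 65.1846599751232 65.43710130325472 yaw -0.16866955747068965
yaw from ends -0.17121991831481198 -0.17723236483420868
lug est [652.93661907 310.17909251] lug top px [652.65653143 310.62376595]
```

```bash
python3 - <<'E'
from h import *
ps=2.97
plan([(652.8,310.4,80,ps),(652.8,310.4,12,ps,30),('w',1)])
S=np.array([640,111.]);u=np.array([.9606,-.278])
a=S+105*u
plan([('w',4),(None,None,60,ps,25),(None,None,130,ps)],start=(652.8,310.4,12,ps))
plan([(*a,130,2.86,40),('w',2)],start=(652.8,310.4,130,ps))
print(wworld,world((238,111),65))
E
```

```text
6 rows -> [652.74 310.49  12.05   2.97]
  [0.011, 0.019, 0.298, -0.014, 0.011, 0.02, 0.298, -0.013, 0.0, 0.0, 0.151, 0.0, 0.0, 0.0, 0.151, 0.0, 0.001, 0.0, 0.151, 0.0, 0, 0, 0, 0]
8 rows -> [652.8  310.4  130.05   2.97]
  [0, 0, 0, 0, 0, 0, 0, 0, 0, 0, 0, 0, 0, 0, 0, 0, 0.0, 0.0, -0.16, 0.0, 0.0, 0.0, -0.16, 0.0, 0.0, 0.0, -0.233, 0.0, 0.0, 0.0, -0.234, 0.0]
9 rows -> [740.8   81.76 130.     2.86]
  [-0.12, -0.2, 0.0, 0.01, -0.123, -0.198, 0.0, 0.01, -0.126, -0.196, 0.0, 0.01, -0.129, -0.195, 0.0, 0.01, -0.132, -0.192, 0.0, 0.01, -0.135, -0.19, 0.0, 0.01, -0.138, -0.189, 0.0, 0.01, 0, 0, 0, 0, 0, 0, 0, 0]
<function wworld at 0x7f45b9b8cc20> [753.34224171 183.23701094  65.        ]
```

Call:
move_arm(moves=[0.011,0.019,0.298,-0.014,0.011,0.02,0.298,-0.013,0,0,0.151,0,0,0,0.151,0,0.001,0,0.151,0,0,0,0,0,0,0,0,0])

```text
t: 23.08
eef_pos: [653.4, 311.3, 13.8]
tcp_rot: [3.141, 0.001, 2.971]
ft_force: [0.4, 0.3, -0.0]
opening: 0.422
grip_force: 0.0
```

Call:
move_arm(moves=[0,0,0,0,0,0,0,0,0,0,0,0,0,0,0,0,0,0,-0.16,0,0,0,-0.16,0,0,0,-0.233,0,0,0,-0.234,0,0,0,0,0], claw=4)

```text
t: 24.2
eef_pos: [653.9, 311.9, 133.7]
tcp_rot: [3.139, 0.004, 2.972]
ft_force: [-1.0, -0.1, -2.3]
opening: 0.123
grip_force: 30.0
```

```bash
python3 - <<'E'
from h import *
s=monitor.state();print(s['eef_pos'],s['tcp_rot'],s['ft_force'],s['moment'])
im=shot('wrist','wrist7');sd=shot('side')
c=np.zeros((600,800,3),'u1');c[:,:480]=cv2.resize(im[80:380,200:440,::-1],(480,600));c[:320,480:]=cv2.resize(sd[60:220,220:380,::-1],(320,320));cv2.imwrite('pics/c7.png',c)
E
```

```text
[653.9044193  311.87711648 133.69792977] [3.13937774 0.00399222 2.97207244] [-1.04056488 -0.05952449 -2.27928485] [ 0.07847301 -0.14199079 -0.00341615]
```

View pics/c7.png

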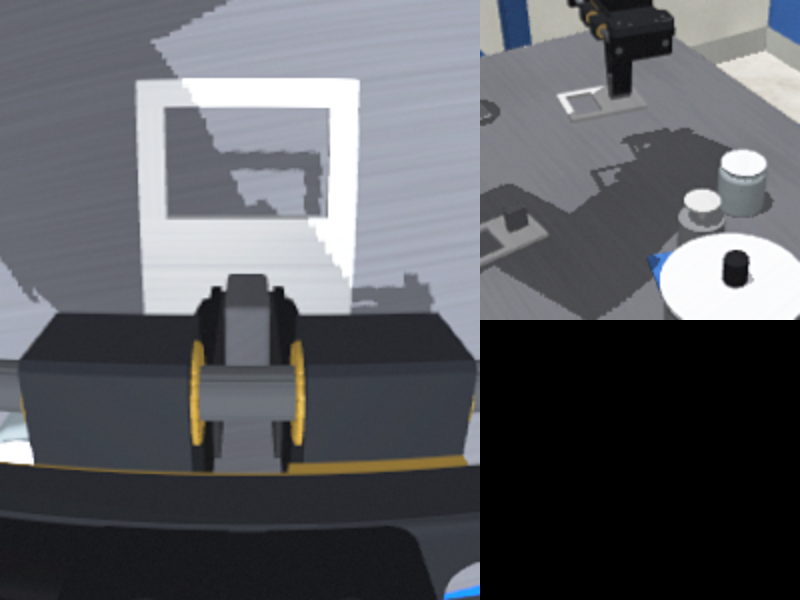

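```bash
cat >> h.py <<'E'
from scipy.spatial.transform import Rotation as Rn
from scipy.ndimage import map_coordinates
def tiltfit(im=None,info=None,st=None,h0=7,ths=np.arange(-10,56,1.),piv=13):
    """held plate: theta (deg, eye down), dx along plate of lug wrt TCP, h=TCP above top face at theta=0 (rotation about pivot TCP+piv). tail dir = -tool x"""
    if im is None: info=viewer.camera_info('wrist');st=monitor.state();im=viewer.read_camera('wrist')
    g=cv2.GaussianBlur(im.min(2).astype('f4'),(0,0),.8)
    T=np.array(info['camera_from_world']);K=np.array(info['K'])
    R=Rn.from_euler('xyz',st['tcp_rot']).as_matrix();p0=np.array(st['eef_pos'])
    ys=np.linspace(-22,22,15);a=1.6;IN=[];OUT=[]
    for xe,s in [(-24.5,1),(-16.5,-1),(16.5,1)]:
        for y in ys: IN.append((xe+s*a,y));OUT.append((xe-s*a,y))
    for x in np.linspace(-14,14,9):
        for s in (1,-1): IN+= [(x,s*(32-a)),(x,s*(24+a))];OUT+=[(x,s*(32+a)),(x,s*(24-a))]
    Q=np.array(IN+OUT);n=len(IN)
    def samp(th,dx,h,dy=0):
        X=Q[:,0]-46+dx;Z=np.full(len(Q),-(h+piv));c,s=np.cos(np.radians(th)),np.sin(np.radians(th))
        x2=X*c-Z*s;z2=X*s+Z*c
        # plate frame (x tail, y, z up) -> tool frame: tail=-toolx, y = tooly, up=-toolz
        L=np.stack([-x2,Q[:,1]+dy,-(z2+piv)],1)
        W=L@R.T+p0;C=W@T[:3,:3].T+T[:3,3];r=np.hypot(C[:,0],C[:,1]);t=np.arctan2(r,C[:,2])
        uv=K[:2,2]+K[0,0]*(t/r)[:,None]*C[:,:2]
        v=map_coordinates(g,[uv[:,1],uv[:,0]],order=1,mode='nearest')
        return np.clip(v[:n]-v[n:],-60,60).mean()
    best=max(((samp(th,dx,h,dy),th,dx,h,dy) for th in ths for dx in np.arange(-6,6.1,2) for h in (h0-3,h0,h0+3) for dy in (-2,0,2)))
    from scipy.optimize import minimize
    r=minimize(lambda q:-samp(*q),best[1:],method='Nelder-Mead',options=dict(initial_simplex=np.array(best[1:])+np.vstack([np.zeros(4),np.diag([2,2,2,1.5])])))
    print('tilt th,dx,h,dy',np.round(r.x,1),'score',round(-r.fun,1),'grid',np.round(best,1))
    print('state',np.round(st['eef_pos'],1),np.round(st['tcp_rot'],3),'F',np.round(st['ft_force'],1),'open',round(st['opening'],3),'t',st['t'])
    return r.x
E
python3 - <<'E'
from h import *
tiltfit()
S=np.array([640,111.]);u=np.array([.9606,-.278])
a=S+105*u
plan([(*a,130,2.86,45),('w',2)])
E
```

```text
tilt th,dx,h,dy [ 5. -2.  7.  0.] score 60.0 grid [60.  5. -2.  7.  0.]
state [652.5 311.3 130.2] [-3.141e+00 -1.000e-03  2.972e+00] F [-0.2 -0.4 -2.3] open 0.123 t 24.3
8 rows -> [740.83  81.77 130.07   2.86]
  [-0.14, -0.235, -0.001, 0.012, -0.144, -0.232, -0.001, 0.012, -0.149, -0.229, 0.0, 0.012, -0.153, -0.226, -0.001, 0.012, -0.157, -0.223, 0.0, 0.012, -0.162, -0.221, -0.001, 0.011, 0, 0, 0, 0, 0, 0, 0, 0]
```

```bash
sed -i 's/a=1.6;IN/a=0.8;IN/; s/-60,60)/-90,90)/' h.py
python3 - <<'E'
from h import *
tiltfit()
E
```

```text
tilt th,dx,h,dy [-2.8  0.3 10.1 -0.6] score 82.4 grid [76.2 -2.   0.  10.   0. ]
state [652.3 311.2 129.5] [-3.140e+00 -2.000e-03  2.972e+00] F [ 0.4  0.1 -2.4] open 0.123 t 24.35
```

Call:
move_arm(moves=[-0.14,-0.235,-0.001,0.012,-0.144,-0.232,-0.001,0.012,-0.149,-0.229,0,0.012,-0.153,-0.226,-0.001,0.012,-0.157,-0.223,0,0.012,-0.162,-0.221,-0.001,0.011,0,0,0,0,0,0,0,0])

```text
t: 25.4
eef_pos: [741.0, 82.3, 130.4]
tcp_rot: [-3.141, -0.002, 2.86]
ft_force: [0.4, 0.2, -1.7]
opening: 0.124
grip_force: 30.0
```

```bash
python3 - <<'E'
from h import *
tiltfit()
im=cv2.imread('pics/wrist7.png')
S=np.array([640,111.]);u=np.array([.9606,-.278])
f=lambda r:S+r*u
plan([(*f(105),99,2.86,16),(*f(87),99,2.86,10),('w',2)])
E
```

```text
tilt th,dx,h,dy [ 1.4 -1.3  7.9 -0.7] score 67.1 grid [59.6 -2.   0.  10.   0. ]
state [741.   82.3 130.4] [-3.141e+00 -2.000e-03  2.860e+00] F [ 0.4  0.2 -1.7] open 0.124 t 25.4
6 rows -> [723.5   86.82  99.05   2.86]
  [-0.001, -0.003, 0.106, 0.0, 0.0, -0.004, 0.105, 0.001, 0.06, 0.0, 0.0, 0.0, 0.06, 0.0, 0.0, 0.0, 0, 0, 0, 0, 0, 0, 0, 0]
```

Call:
move_arm(moves=[-0.001,-0.003,0.106,0,0,-0.004,0.105,0,0.06,0,0,0,0.06,0,0,0,0,0,0,0,0,0,0,0])

```text
t: 26.2
eef_pos: [724.3, 86.0, 100.7]
tcp_rot: [3.141, 0.001, 2.861]
ft_force: [-0.3, -0.5, -1.9]
opening: 0.127
grip_force: 30.0
```

```bash
python3 - <<'E'
from h import *
s=monitor.state();print(np.round(s['eef_pos'],1),np.round(s['ft_force'],1))
S=np.array([640,111.]);u=np.array([.9606,-.278])
w=[]
for t in (0,4,8,12,16,20,24,28,32,36):
    a=np.radians(t);r=20+67*np.cos(a)-20*np.sin(a);z=82+67*np.sin(a)+20*np.cos(a)+1
    w.append((*(S+r*u),z,2.86))
plan(w)
E
```

```text
[724.3  86.  100.7] [-0.3 -0.5 -1.9]
10 rows -> [700.    93.67 138.53   2.86]
  [0.006, 0.004, -0.015, 0.0, 0.011, 0.0, -0.031, 0.0, 0.012, 0.0, -0.03, 0.0, 0.015, 0.0, -0.029, 0.0, 0.016, 0.0, -0.028, 0.0, 0.019, 0.0, -0.027, 0.0, 0.02, 0.0, -0.025, 0.0, 0.022, 0.0, -0.024, 0.0, 0.024, 0.0, -0.023, 0.0, 0.025, 0.0, -0.02, 0.0]
```

Call:
move_arm(moves=[0.006,0.004,-0.015,0,0.011,0,-0.031,0,0.012,0,-0.03,0,0.015,0,-0.029,0,0,0,0,0])

```text
t: 26.82
eef_pos: [717.5, 88.5, 116.0]
tcp_rot: [-3.141, -0.001, 2.861]
ft_force: [-1.1, 0.6, -4.5]
opening: 0.125
grip_force: 30.0
```

```bash
python3 - <<'E'
from h import *
tiltfit()
E
```

```text
tilt th,dx,h,dy [ 3.5  3.8 15.6 -0.7] score 57.0 grid [48.5 12.   0.   7.   0. ]
state [717.5  88.5 116. ] [-3.141e+00 -1.000e-03  2.861e+00] F [-1.1  0.6 -4.5] open 0.125 t 26.825
```

Call:
move_arm(moves=[0.016,0,-0.028,0,0.019,0,-0.027,0,0.02,0,-0.025,0,0.022,0,-0.024,0,0.024,0,-0.023,0,0.025,0,-0.02,0,0,0,0,0])

```text
t: 27.75
eef_pos: [699.6, 93.7, 138.3]
tcp_rot: [3.142, 0.001, 2.861]
ft_force: [0.7, 0.3, -6.8]
opening: 0.125
grip_force: 30.0
```

```bash
python3 - <<'E'
from h import *
tiltfit()
S=np.array([640,111.]);u=np.array([.9606,-.278])
s=monitor.state()['eef_pos'];print('r',(s[:2]-S)@u)
E
```

```text
tilt th,dx,h,dy [41.7 -1.7  4.7 -0.7] score 40.4 grid [32.8 40.   0.   4.   0. ]
state [699.6  93.7 138.3] [3.142e+00 1.000e-03 2.861e+00] F [ 0.7  0.3 -6.8] open 0.125 t 27.75
r 62.231376157303515
```

```bash
python3 - <<'E'
from h import *
S=np.array([640,111.]);u=np.array([.9606,-.278])
f=lambda r:S+r*u
plan([(*f(62.2),135,2.86),(*f(102),135,2.86,10),(*f(102),185,2.86,25),('w',2)])
E
```

```text
9 rows -> [737.96  82.63 185.07   2.86]
  [0.0, 0.0, 0.022, 0.0, -0.066, 0.0, 0.0, 0.0, -0.066, 0.0, 0.0, 0.0, -0.067, 0.0, 0.0, 0.0, -0.066, 0.0, 0.0, 0.0, 0.0, 0.0, -0.167, 0.0, 0.0, 0.0, -0.167, 0.0, 0, 0, 0, 0, 0, 0, 0, 0]
```

Call:
move_arm(moves=[0,0,0.022,0,-0.066,0,0,0,-0.066,0,0,0,-0.067,0,0,0,-0.066,0,0,0,0,0,-0.167,0,0,0,-0.167,0,0,0,0,0,0,0,0,0])

```text
t: 28.92
eef_pos: [737.6, 82.6, 183.4]
tcp_rot: [-3.141, -0.001, 2.86]
ft_force: [0.3, -0.4, -1.8]
opening: 0.123
grip_force: 30.0
```

```bash
python3 - <<'E'
from h import *
tiltfit()
shot('wrist','wrist8');shot('side','side8')
S=np.array([640,111.]);u=np.array([-.278,-.9606])
plan([(*(S+30*u),200,1.29)])
E
```

```text
tilt th,dx,h,dy [31.5  1.3 12.5 -0.7] score 47.0 grid [39. 32.  2. 10.  0.]
state [737.6  82.6 183.4] [-3.141e+00 -1.000e-03  2.860e+00] F [ 0.3 -0.4 -1.8] open 0.123 t 28.925
9 rows -> [631.64  82.19 200.07   1.29]
  [0.075, -0.022, -0.012, 0.111, 0.07, -0.035, -0.012, 0.111, 0.063, -0.046, -0.013, 0.111, 0.054, -0.057, -0.012, 0.111, 0.044, -0.065, -0.013, 0.111, 0.032, -0.072, -0.012, 0.111, 0.019, -0.076, -0.013, 0.111, 0.005, -0.079, -0.012, 0.111, -0.009, -0.078, -0.013, 0.112]
```

```bash
python3 - <<'E'
from h import *
S=np.array([640,111.]);u=np.array([-.278,-.9606])
plan([(*(S+12*u),200,1.29)])
E
```

```text
9 rows -> [636.59  99.43 200.07   1.29]
  [0.075, -0.009, -0.012, 0.111, 0.073, -0.022, -0.012, 0.111, 0.068, -0.034, -0.013, 0.111, 0.061, -0.045, -0.012, 0.111, 0.052, -0.055, -0.013, 0.111, 0.042, -0.063, -0.012, 0.111, 0.03, -0.069, -0.013, 0.111, 0.018, -0.074, -0.012, 0.111, 0.004, -0.076, -0.013, 0.112]
```

Call:
move_arm(moves=[0.075,-0.009,-0.012,0.111,0.073,-0.022,-0.012,0.111,0.068,-0.034,-0.013,0.111,0.061,-0.045,-0.012,0.111,0.052,-0.055,-0.013,0.111,0.042,-0.063,-0.012,0.111,0.03,-0.069,-0.013,0.111,0.018,-0.074,-0.012,0.111,0.004,-0.076,-0.013,0.112,0,0,0,0])

```text
t: 30.32
eef_pos: [636.5, 99.6, 201.2]
tcp_rot: [-3.141, 0.0, 1.291]
ft_force: [-0.6, -0.3, -1.8]
opening: 0.126
grip_force: 30.0
```

```bash
python3 - <<'E'
from h import *
info=viewer.camera_info('wrist')
im=shot('wrist','wrist9');shot('side','side9')
tiltfit()
# stud head as seen here
cv2.imwrite('pics/c9.png',np.hstack([cv2.resize(im[60:360,190:450,::-1],(440,508)),cv2.resize(cv2.imread('pics/side9.png')[40:240,250:392],(360,508))]))
S=np.array([640,111.]);u=np.array([-.278,-.9606])
f=lambda r:S+r*u
plan([(*f(12),150,1.29,15),('w',2)])
E
```

```text
tilt th,dx,h,dy [31.   2.2 14.  -0.3] score 58.6 grid [54.6 33.   2.  10.   0. ]
state [637.2  99.4 201.1] [-3.142  0.     1.294] F [ 1.  -0.1 -1.8] open 0.122 t 30.425
6 rows -> [636.69  99.53 149.95   1.29]
  [0.0, -0.001, 0.085, 0.001, 0.0, -0.001, 0.085, 0.0, 0.0, -0.001, 0.085, 0.001, 0.0, -0.001, 0.086, 0.0, 0, 0, 0, 0, 0, 0, 0, 0]
```

View pics/c9.png

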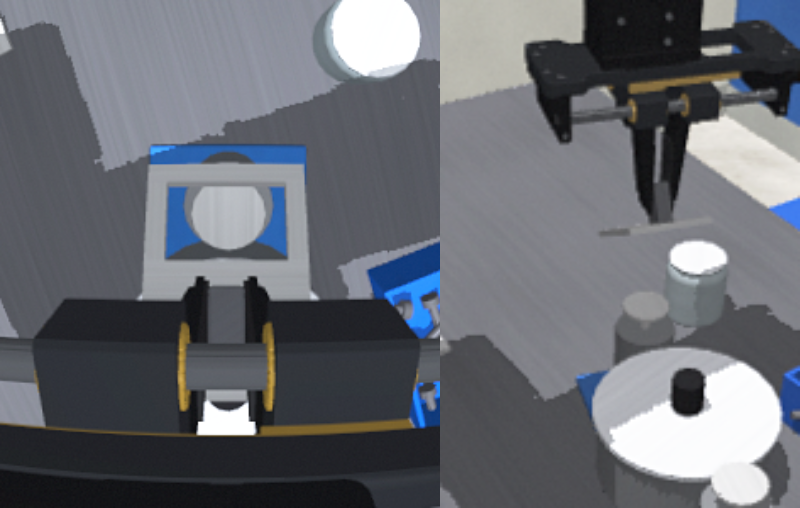

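Call:
move_arm(moves=[0,-0.001,0.085,0,0,-0.001,0.085,0,0,-0.001,0.085,0,0,-0.001,0.086,0,0,0,0.04,0,0,0,0.03,0,0,0,0,0,0,0,0,0])

```text
t: 31.48
eef_pos: [636.5, 99.6, 140.2]
tcp_rot: [3.141, -0.0, 1.29]
ft_force: [-0.9, 0.9, -1.6]
opening: 0.124
grip_force: 30.0
```

```bash
python3 - <<'E'
from h import *
s=monitor.state();print(np.round(s['ft_force'],1))
info=viewer.camera_info('wrist')
print('head px pred',[np.round(wpix((640+20*a,111+20*b,99),info),1) for a,b in ((0,0),(.278,.96),(-.278,-.96))])
im=shot('wrist','wrist10')
tiltfit()
c=int(round(wpix((640,111,99),info)[0]))
print(c,[int(v) for v in im[90:260:3,c-8:c+9].min(2).mean(1)])
E
```

```text
[-0.9  0.9 -1.6]
head px pred [array([323.9, 203. ]), array([324. , 175.1]), array([323.9, 229.7])]
tilt th,dx,h,dy [30.8  2.6 13.7 -0.3] score 57.7 grid [53.5 33.   2.  10.   0. ]
state [636.5  99.6 140.2] [ 3.141 -0.     1.29 ] F [-0.6  0.4 -1.9] open 0.124 t 31.525
324 [141, 142, 141, 141, 142, 142, 142, 142, 142, 142, 142, 142, 142, 142, 141, 126, 87, 87, 87, 87, 41, 40, 96, 158, 160, 160, 131, 123, 123, 149, 184, 184, 183, 182, 182, 181, 181, 180, 179, 179, 178, 173, 163, 161, 161, 162, 133, 84, 83, 84, 84, 84, 85, 85, 85, 85, 85]
```

Call:
move_arm(moves=[0,0,0.03,0,0,0,0.03,0,0,0,0,0])

```text
t: 31.95
eef_pos: [636.1, 99.6, 130.2]
tcp_rot: [-3.141, 0.0, 1.29]
ft_force: [0.9, 0.0, -1.3]
opening: 0.127
grip_force: 30.0
```

Call:
move_arm(moves=[-0.02,0,0,0,-0.02,0,0,0,-0.02,0,0,0,-0.02,0,0,0,-0.02,0,0,0,0,0,0,0,0,0,0,0])

```text
t: 32.83
eef_pos: [632.2, 85.2, 130.8]
tcp_rot: [3.142, 0.0, 1.29]
ft_force: [-0.4, 0.3, -2.2]
opening: 0.124
grip_force: 30.0
```

```bash
python3 - <<'E'
from h import *
S=np.array([640,111.]);u=np.array([-.278,-.9606])
s=monitor.state();p=s['eef_pos'];print('r',(p[:2]-S)@u)
tiltfit()
E
```

```text
r 26.90342693302308
tilt th,dx,h,dy [31.1  2.6 13.  -0.3] score 50.5 grid [47.3 33.   2.  10.   0. ]
state [632.2  85.2 130.8] [3.142 0.    1.29 ] F [-0.4  0.3 -2.2] open 0.124 t 32.825
```

```bash
cat >> h.py <<'E'
def level(S,u,psi,xt,th0=31,V=(68,31.8),r0=30,ths=(25,20,15,10,5,0)):
    f=lambda r,z:(*(S+r*u),z,psi)
    w=[f(r0,125.3)]
    for t in ths:
        c,s=np.cos(np.radians(t)),np.sin(np.radians(t));w.append(f(xt+V[0]*c-V[1]*s,76-13+V[0]*s+V[1]*c))
    plan(w,step=9)
E
python3 - <<'E'
from h import *
level(np.array([640,111.]),np.array([-.278,-.9606]),1.29,-12.5)
E
```

```text
7 rows -> [624.56  57.67  94.77   1.29]
  [-0.021, 0.002, 0.036, 0.0, -0.038, 0.0, 0.032, 0.0, -0.032, 0.0, 0.03, 0.0, -0.03, 0.0, 0.032, 0.0, -0.026, 0.0, 0.034, 0.0, -0.024, 0.0, 0.037, 0.0, -0.02, 0.0, 0.039, 0.0]
```

Call:
move_arm(moves=[-0.021,0.002,0.036,0,-0.038,0,0.032,0,-0.032,0,0.03,0,0,0,0,0])

```text
t: 33.38
eef_pos: [628.6, 71.4, 115.9]
tcp_rot: [-3.142, 0.0, 1.289]
ft_force: [0.6, -1.3, 1.0]
opening: 0.127
grip_force: 30.0
```

```bash
python3 - <<'E'
from h import *
S=np.array([640,111.]);u=np.array([-.278,-.9606])
s=monitor.state();p=s['eef_pos'];print('r',(p[:2]-S)@u)
tiltfit()
E
```

```text
r 41.18603469973133
tilt th,dx,h,dy [23.   1.  11.2 -0.3] score 54.6 grid [51.8 25.   0.  10.   0. ]
state [628.6  71.4 115.9] [-3.142  0.     1.289] F [ 0.6 -1.3  1. ] open 0.127 t 33.375
```

Call:
move_arm(moves=[-0.028,0,0.032,0,-0.024,0,0.034,0,-0.02,0,0.037,0,0,0,0,0])

```text
t: 33.92
eef_pos: [625.6, 61.1, 100.4]
tcp_rot: [-3.141, 0.001, 1.289]
ft_force: [-0.2, -1.0, 0.8]
opening: 0.122
grip_force: 30.0
```

```bash
python3 - <<'E'
from h import *
S=np.array([640,111.]);u=np.array([-.278,-.9606])
s=monitor.state();p=s['eef_pos'];print('r',(p[:2]-S)@u)
tiltfit()
E
```

```text
r 51.95233076197538
tilt th,dx,h,dy [-0.4  5.6 15.3 -0.3] score 60.2 grid [58.5  7.   2.  10.   0. ]
state [625.6  61.1 100.4] [-3.141e+00  1.000e-03  1.289e+00] F [-0.2 -1.   0.8] open 0.122 t 33.925
```

Call:
move_arm(moves=[-0.01,0,0.03,0,-0.005,0,0.025,0,0,0,0,0])

```text
t: 34.35
eef_pos: [625.1, 59.2, 92.3]
tcp_rot: [3.141, 0.0, 1.29]
ft_force: [-0.3, -2.3, 2.5]
opening: 0.123
grip_force: 30.0
```

```bash
python3 - <<'E'
from h import *
tiltfit()
E
```

```text
tilt th,dx,h,dy [-2.8  4.1 11.6 -0.3] score 61.0 grid [58.9  2.   2.  10.   0. ]
state [625.1  59.2  92.3] [3.141 0.    1.29 ] F [-0.3 -2.3  2.5] open 0.123 t 34.35
```

Call:
move_arm(moves=[0,0,0.012,0,0,0,0.008,0,0.02,0,0,0,0.01,0,0,0,0,0,0,0])

```text
t: 35.02
eef_pos: [626.7, 63.5, 90.2]
tcp_rot: [3.14, 0.0, 1.29]
ft_force: [-2.0, -5.2, 10.1]
opening: 0.124
grip_force: 30.0
```

```bash
python3 - <<'E'
from h import *
tiltfit()
E
```

```text
tilt th,dx,h,dy [-5.   5.3 13.1 -0.3] score 60.3 grid [57.6 -2.   4.  10.   0. ]
state [626.7  63.5  90.2] [3.14 0.   1.29] F [-2.  -5.2 10.1] open 0.124 t 35.025
```

Call:
move_arm(moves=[0,0,0,0,0,0,0,0,0,0,0,0,0,0,-0.2,0,0,0,-0.3,0,0,0,-0.3,0,0,0,0,0], claw=40)

```text
t: 35.95
eef_pos: [627.5, 64.0, 212.7]
tcp_rot: [3.136, -0.002, 1.29]
ft_force: [0.6, -0.2, -0.1]
opening: 0.419
grip_force: 0.0
```

```bash
cat >> h.py <<'E'
def free_plate(z=76,c0=None,yaw0=0,im=None,info=None,dr=12):
    """fit flat plate (top face at z+5) around eye centre c0,yaw0 from wrist image"""
    if im is None: info=viewer.camera_info('wrist');im=viewer.read_camera('wrist')
    g=cv2.GaussianBlur(im.min(2).astype('f4'),(0,0),.8);a=.8;IN=[];OUT=[]
    for xe,s in [(-24.5,1),(70,-1)]:
        for y in np.linspace(-29,29,25): IN.append((xe+s*a,y));OUT.append((xe-s*a,y))
    for x in np.linspace(-22,66,35):
        for s in (1,-1): IN.append((x,s*(32-a)));OUT.append((x,s*(32+a)))
    for x in np.linspace(-14,14,9):
        for s in (1,-1): IN.append((x,s*(24+a)));OUT.append((x,s*(24-a)))
    Q=np.array(IN+OUT);n=len(IN);T=np.array(info['camera_from_world']);K=np.array(info['K'])
    def samp(q):
        c,s=np.cos(q[2]),np.sin(q[2]);W=np.stack([q[0]+c*Q[:,0]-s*Q[:,1],q[1]+s*Q[:,0]+c*Q[:,1],np.full(len(Q),z+5.)],1)
        C=W@T[:3,:3].T+T[:3,3];r=np.hypot(C[:,0],C[:,1]);t=np.arctan2(r,C[:,2]);uv=K[:2,2]+K[0,0]*(t/r)[:,None]*C[:,:2]
        v=map_coordinates(g,[uv[:,1],uv[:,0]],order=1,mode='nearest');return np.clip(abs(v[:n]-v[n:]),0,60).mean()
    b=max((samp((c0[0]+i,c0[1]+j,yaw0+k)),i,j,k) for i in np.arange(-dr,dr+1,2) for j in np.arange(-dr,dr+1,2) for k in np.arange(-.2,.21,.04))
    from scipy.optimize import minimize
    q0=np.array([c0[0]+b[1],c0[1]+b[2],yaw0+b[3]])
    r=minimize(lambda q:-samp(q),q0,method='Nelder-Mead',options=dict(initial_simplex=np.vstack([q0,q0+[2,0,0],q0+[0,2,0],q0+[0,0,.04]])))
    q=r.x;L=q[:2]+46*np.array([np.cos(q[2]),np.sin(q[2])])
    print('plate eye',np.round(q,3),'score',round(-r.fun,1),'lug',np.round(L,1));return q
E
python3 - <<'E'
from h import *
s=monitor.state();print(s['eef_pos'],s['tcp_rot'])
shot('side','side11');info=viewer.camera_info('wrist');im=shot('wrist','wrist11')
free_plate(76,(638,103),-1.852,im,info)
S=np.array([640,111.]);print([np.round(wpix(p,info)) for p in [(640,111,99)]])
for d in [(-.278,-.9606)]:
    for x in (-25,-20,0,20,40,70):
        p=(640+d[0]*x,111+d[1]*x,81);uv=wpix(p,info);print(x,np.round(uv))
E
```

```text
[627.49365401  63.96402032 212.68804566] [ 3.13598990e+00 -1.60921033e-03  1.28987855e+00]
plate eye [638.036 105.178  -1.854] score 39.3 lug [625.2  61. ]
[array([323., 143.])]
-25 [323. 116.]
-20 [323. 121.]
0 [323. 142.]
20 [323. 163.]
40 [323. 183.]
70 [323. 212.]
```

```bash
python3 - <<'E'
from h import *
plan([(487,283,170,0.05,40),('w',2)])
E
```

```text
9 rows -> [4.8694e+02 2.8300e+02 1.7005e+02 5.0000e-02]
  [0.164, -0.185, 0.037, 0.113, 0.128, -0.211, 0.037, 0.113, 0.089, -0.231, 0.037, 0.113, 0.047, -0.243, 0.037, 0.113, 0.004, -0.247, 0.037, 0.112, -0.04, -0.244, 0.038, 0.113, -0.082, -0.233, 0.037, 0.112, 0, 0, 0, 0, 0, 0, 0, 0]
```

```bash
python3 - <<'E'
from h import *
plan([(440,280,170,0.05,40),('w',2)])
E
```

```text
10 rows -> [4.3999e+02 2.7996e+02 1.7005e+02 5.0000e-02]
  [0.13, -0.199, 0.033, 0.099, 0.098, -0.217, 0.032, 0.099, 0.063, -0.229, 0.033, 0.099, 0.027, -0.236, 0.032, 0.098, -0.01, -0.237, 0.033, 0.099, -0.047, -0.233, 0.032, 0.098, -0.082, -0.223, 0.033, 0.099, -0.115, -0.208, 0.032, 0.098, 0, 0, 0, 0, 0, 0, 0, 0]
```

Call:
move_arm(moves=[0.13,-0.199,0.033,0.099,0.098,-0.217,0.032,0.099,0.063,-0.229,0.033,0.099,0.027,-0.236,0.032,0.098,-0.01,-0.237,0.033,0.099,-0.047,-0.233,0.032,0.098,-0.082,-0.223,0.033,0.099,-0.115,-0.208,0.032,0.098,0,0,0,0,0,0,0,0])

```text
t: 37.3
eef_pos: [440.3, 279.6, 169.6]
tcp_rot: [3.141, 0.001, 0.053]
ft_force: [0.7, -0.2, -0.5]
opening: 0.423
grip_force: 0.0
```

```bash
python3 - <<'E'
from h import *
s=monitor.state();print(s['eef_pos'],s['tcp_rot'])
info=viewer.camera_info('wrist');im=shot('wrist','wrist12')
q=free_plate(0,(441,281),.05,im,info,dr=16)
# check lug: dark blob in plate
W=[wpix((q[0]+46*np.cos(q[2]),q[1]+46*np.sin(q[2]),35),info)]
print(W)
b=wpix((q[0]+46*np.cos(q[2]),q[1]+46*np.sin(q[2]),20),info).astype(int)
m=(im.max(2)<110).astype('u1')[b[1]-35:b[1]+35,b[0]-30:b[0]+30]
n,l,st,c=cv2.connectedComponentsWithStats(m)
for k in range(1,n):
    if st[k,4]>40: print(c[k]+b-[30,35],st[k],wworld(c[k]+b-[30,35],30,info))
# validate on plate A's earlier view: known-good
E
```

```text
[440.32337685 279.61836073 169.58658267] [3.14090324e+00 1.10432941e-03 5.28101292e-02]
plate eye [4.44129e+02 2.79548e+02 1.03000e-01] score 51.4 lug [489.9 284.3]
[array([320.54738532, 140.75715142])]
```

```bash
python3 - <<'E'
from h import *
print(world((190.9,234.7),33))
ps=.103
plan([(489.9,284.3,80,ps),(489.9,284.3,12,ps,30),('w',2)])
plan([('w',4),(None,None,60,ps,25),(None,None,160,ps,34)],start=(489.9,284.3,12,ps))
S=np.array([581.6,-90.8]);u=np.array([.9606,-.278]);f=lambda r:S+r*u
plan([(*f(105),160,-.281,48),('w',1)],start=(489.9,284.3,160,ps))
E
```

```text
[492.05118036 279.87587253  33.        ]
8 rows -> [4.8988e+02 2.8429e+02 1.1990e+01 1.0000e-01]
  [0.11, -0.005, 0.2, -0.011, 0.11, -0.003, 0.199, -0.011, 0.11, -0.002, 0.2, -0.011, 0.0, 0.0, 0.151, 0.0, 0.0, 0.0, 0.151, 0.0, 0.0, 0.0, 0.151, 0.0, 0, 0, 0, 0, 0, 0, 0, 0]
9 rows -> [4.8990e+02 2.8430e+02 1.6005e+02 1.0000e-01]
  [0, 0, 0, 0, 0, 0, 0, 0, 0, 0, 0, 0, 0, 0, 0, 0, 0.0, 0.0, -0.16, 0.0, 0.0, 0.0, -0.16, 0.0, 0.0, 0.0, -0.222, 0.0, 0.0, 0.0, -0.222, 0.0, 0.0, 0.0, -0.223, 0.0]
11 rows -> [ 6.8245e+02 -1.1992e+02  1.6000e+02 -2.8000e-01]
  [0.1, 0.281, 0.0, 0.024, 0.111, 0.277, 0.0, 0.024, 0.121, 0.273, 0.0, 0.025, 0.131, 0.268, 0.0, 0.024, 0.142, 0.263, 0.0, 0.025, 0.152, 0.257, 0.0, 0.024, 0.161, 0.251, 0.0, 0.025, 0.171, 0.245, 0.0, 0.024, 0.18, 0.238, 0.0, 0.025, 0.189, 0.231, 0.0, 0.024]
  [0, 0, 0, 0]
```

Call:
move_arm(moves=[0.11,-0.005,0.2,-0.011,0.11,-0.003,0.199,-0.011,0.11,-0.002,0.2,-0.011,0,0,0.151,0,0,0,0.151,0,0,0,0.151,0,0,0,0,0,0,0,0,0])

```text
t: 38.35
eef_pos: [490.2, 284.4, 13.1]
tcp_rot: [-3.142, -0.001, 0.102]
ft_force: [-0.2, 0.2, -0.2]
opening: 0.419
grip_force: 0.0
```

Call:
move_arm(moves=[0,0,0,0,0,0,0,0,0,0,0,0,0,0,0,0,0,0,-0.16,0,0,0,-0.16,0,0,0,-0.222,0,0,0,-0.222,0,0,0,-0.223,0,0,0,0,0], claw=4)

```text
t: 39.6
eef_pos: [490.3, 285.1, 162.5]
tcp_rot: [-3.14, -0.004, 0.102]
ft_force: [-0.5, 0.4, -2.6]
opening: 0.125
grip_force: 30.0
```

```bash
cat >> h.py <<'E'
def tailfit(h0=7,piv=13,sgn=1,ths=np.arange(-6,50,1.),free=True):
    """tail=+tool x: fit with tail edge and rear side edges, wrist camera; prints theta for fixed h,dx and free"""
    info=viewer.camera_info('wrist');st=monitor.state();im=viewer.read_camera('wrist')
    g=cv2.GaussianBlur(im.min(2).astype('f4'),(0,0),.8);T=np.array(info['camera_from_world']);K=np.array(info['K'])
    R=Rn.from_euler('xyz',st['tcp_rot']).as_matrix();p0=np.array(st['eef_pos']);a=.8
    IN=[];OUT=[]
    for y in np.linspace(-30,30,31): IN.append((70-a,y));OUT.append((70+a,y))
    for x in np.linspace(40,68,12):
        for s in (1,-1): IN.append((x,s*(32-a)));OUT.append((x,s*(32+a)))
    Q=np.array(IN+OUT);n=len(IN)
    def samp(th,dx,h,dy=0):
        X=Q[:,0]-46+dx;Z=np.full(len(Q),-(h+piv));c,s=np.cos(np.radians(th)),np.sin(np.radians(th))
        L=np.stack([X*c-Z*s,Q[:,1]+dy,-(X*s+Z*c+piv)],1)
        C=(L@R.T+p0)@T[:3,:3].T+T[:3,3];r=np.hypot(C[:,0],C[:,1]);t=np.arctan2(r,C[:,2]);uv=K[:2,2]+K[0,0]*(t/r)[:,None]*C[:,:2]
        v=map_coordinates(g,[uv[:,1],uv[:,0]],order=1,mode='nearest');return np.clip(v[:n]-v[n:],-60,90).mean()
    G=sorted(((samp(th,dx,h,dy),th,dx,h,dy) for th in ths for dx in np.arange(-4,4.1,1) for h in (7,10,13) for dy in (-1,0,1)),reverse=True)
    print('tail top fits',[tuple(np.round(x,1)) for x in G[:1]],[tuple(np.round(max(q for q in G if q[3]==h),1)) for h in (7,10,13)])
    print('state',np.round(st['eef_pos'],1),np.round(st['tcp_rot'],3),'F',np.round(st['ft_force'],1),'open',round(st['opening'],3),'t',st['t'])
E
python3 - <<'E'
from h import *
tailfit()
S=np.array([581.6,-90.8]);u=np.array([.9606,-.278]);f=lambda r:S+r*u
plan([(*f(105),160,-.281,48),('w',1)])
E
```

```text
tail top fits [(np.float64(47.0), np.float64(1.0), np.float64(1.0), np.float64(7.0), np.float64(0.0))] [(np.float64(47.0), np.float64(1.0), np.float64(1.0), np.float64(7.0), np.float64(0.0)), (np.float64(46.1), np.float64(1.0), np.float64(0.0), np.float64(10.0), np.float64(1.0)), (np.float64(45.3), np.float64(12.0), np.float64(-4.0), np.float64(13.0), np.float64(1.0))]
state [490.3 285.1 162.5] [-3.14  -0.004  0.102] F [-0.5  0.4 -2.6] open 0.125 t 39.6
11 rows -> [ 6.8252e+02 -1.1999e+02  1.6001e+02 -2.8000e-01]
  [0.1, 0.282, 0.001, 0.024, 0.111, 0.278, 0.001, 0.024, 0.121, 0.273, 0.001, 0.024, 0.132, 0.268, 0.0, 0.025, 0.142, 0.263, 0.001, 0.024, 0.152, 0.257, 0.0, 0.025, 0.162, 0.251, 0.001, 0.024, 0.171, 0.245, 0.0, 0.025, 0.18, 0.239, 0.001, 0.024, 0.19, 0.231, 0.0, 0.025]
  [0, 0, 0, 0]
```

Call:
move_arm(moves=[0.1,0.282,0.001,0.024,0.111,0.278,0.001,0.024,0.121,0.273,0.001,0.024,0.132,0.268,0,0.025,0.142,0.263,0.001,0.024,0.152,0.257,0,0.025,0.162,0.251,0.001,0.024,0.171,0.245,0,0.025,0.18,0.239,0.001,0.024,0.19,0.231,0,0.025])

```text
t: 40.9
eef_pos: [682.3, -121.3, 157.3]
tcp_rot: [3.142, 0.003, -0.282]
ft_force: [0.7, 0.3, -1.2]
opening: 0.125
grip_force: 30.0
```

```bash
python3 - <<'E'
from h import *
S=np.array([581.6,-90.8]);u=np.array([.9606,-.278]);f=lambda r:S+r*u
s=monitor.state();print(s['eef_pos'],s['tcp_rot'])
plan([(*f(105),99,-.281,20),(*f(87),99,-.281,10),('w',2)])
E
```

```text
[ 682.29461218 -121.25019873  157.32989035] [ 3.14153307e+00  3.07337356e-03 -2.82435967e-01]
7 rows -> [ 6.6519e+02 -1.1507e+02  9.8980e+01 -2.8000e-01]
  [0.0, -0.003, 0.13, 0.0, -0.001, -0.003, 0.129, 0.0, 0.0, -0.002, 0.13, -0.001, -0.06, 0.0, 0.0, 0.0, -0.06, 0.0, 0.0, 0.0, 0, 0, 0, 0, 0, 0, 0, 0]
```

Call:
move_arm(moves=[0,0,0.135,0,0,0,0.136,0,0,0,0.136,0,0,0,0,0,0,0,0,0])

```text
t: 41.52
eef_pos: [682.5, -120.0, 98.4]
tcp_rot: [3.141, 0.001, -0.281]
ft_force: [-0.1, -0.1, -0.4]
opening: 0.126
grip_force: 30.0
```

```bash
python3 - <<'E'
from h import *
S=np.array([581.6,-90.8]);u=np.array([.9606,-.278]);f=lambda r:S+r*u
tailfit()
w=[(*f(96),99,-.281),(*f(87),99,-.281)]
for t in (0,4,8,12,16,20,24,28,32,36):
    a=np.radians(t);r=20+67*np.cos(a)-20*np.sin(a);z=82+67*np.sin(a)+20*np.cos(a)+1
    w.append((*f(r),z,-.281))
plan(w)
E
```

```text
tail top fits [(np.float64(48.6), np.float64(2.0), np.float64(1.0), np.float64(7.0), np.float64(1.0))] [(np.float64(48.6), np.float64(2.0), np.float64(1.0), np.float64(7.0), np.float64(1.0)), (np.float64(48.0), np.float64(-1.0), np.float64(1.0), np.float64(10.0), np.float64(0.0)), (np.float64(46.8), np.float64(13.0), np.float64(-4.0), np.float64(13.0), np.float64(0.0))]
state [ 682.5 -120.    98.4] [ 3.141e+00  1.000e-03 -2.810e-01] F [-0.1 -0.1 -0.4] open 0.126 t 41.525
12 rows -> [ 6.4162e+02 -1.0817e+02  1.3857e+02 -2.8000e-01]
  [-0.062, 0.0, 0.0, 0.0, -0.06, 0.0, 0.0, 0.0, 0.0, 0.0, -0.027, 0.0, -0.01, 0.0, -0.031, 0.0, -0.012, 0.0, -0.03, 0.0, -0.015, 0.0, -0.029, 0.0, -0.017, 0.0, -0.028, 0.0, -0.018, 0.0, -0.027, 0.0, -0.02, 0.0, -0.025, 0.0, -0.022, 0.0, -0.024, 0.0]
  [-0.024, 0.0, -0.022, 0.0, -0.025, 0.0, -0.021, 0.0]
```

Call:
move_arm(moves=[-0.062,0,0,0,-0.062,0,0,0,0,0,-0.027,0,-0.01,0,-0.031,0,-0.012,0,-0.03,0,-0.015,0,-0.029,0])

```text
t: 42.32
eef_pos: [658.9, -113.2, 116.1]
tcp_rot: [3.142, 0.001, -0.281]
ft_force: [-2.0, 1.7, -9.0]
opening: 0.125
grip_force: 30.0
```

Call:
move_arm(moves=[-0.017,0,-0.028,0,-0.018,0,-0.027,0,-0.02,0,-0.025,0,-0.022,0,-0.024,0,-0.024,0,-0.022,0,-0.025,0,-0.021,0,0,0,0,0])

```text
t: 43.2
eef_pos: [641.2, -108.1, 138.9]
tcp_rot: [3.141, -0.001, -0.281]
ft_force: [-0.6, -0.6, -5.1]
opening: 0.124
grip_force: 30.0
```

```bash
python3 - <<'E'
from h import *
S=np.array([581.6,-90.8]);u=np.array([.9606,-.278])
p=monitor.state()['eef_pos'];print('r',(p[:2]-S)@u)
tailfit()
E
```

```text
r 62.05096800364023
tail top fits [(np.float64(36.2), np.float64(30.0), np.float64(4.0), np.float64(13.0), np.float64(0.0))] [(np.float64(15.3), np.float64(25.0), np.float64(2.0), np.float64(7.0), np.float64(1.0)), (np.float64(17.6), np.float64(34.0), np.float64(0.0), np.float64(10.0), np.float64(1.0)), (np.float64(36.2), np.float64(30.0), np.float64(4.0), np.float64(13.0), np.float64(0.0))]
state [ 641.2 -108.1  138.9] [ 3.141e+00 -1.000e-03 -2.810e-01] F [-0.6 -0.6 -5.1] open 0.124 t 43.2
```

Call:
move_arm(moves=[0,0,0.022,0,0.066,0,0,0,0.066,0,0,0,0.067,0,0,0,0.066,0,0,0,0,0,-0.167,0,0,0,-0.167,0,0,0,0,0,0,0,0,0])

```text
t: 44.38
eef_pos: [679.1, -119.0, 184.0]
tcp_rot: [3.141, 0.001, -0.281]
ft_force: [0.6, -0.5, -1.9]
opening: 0.123
grip_force: 30.0
```

```bash
sed -i 's/np.arange(-4,4.1,1) for h in (7,10,13)/np.arange(-4,8.1,1) for h in (7,10,13,16)/' h.py; python3 - <<'E'
from h import *
tailfit()
S=np.array([581.6,-90.8]);u=np.array([.278,.9606])
plan([(*(S+11*u),200,1.29)])
E
```

```text
tail top fits [(np.float64(31.6), np.float64(27.0), np.float64(2.0), np.float64(16.0), np.float64(-1.0))] [(np.float64(27.1), np.float64(22.0), np.float64(8.0), np.float64(7.0), np.float64(1.0)), (np.float64(31.5), np.float64(18.0), np.float64(7.0), np.float64(10.0), np.float64(0.0)), (np.float64(31.1), np.float64(30.0), np.float64(4.0), np.float64(13.0), np.float64(0.0))]
state [ 679.1 -119.   184. ] [ 3.141e+00  1.000e-03 -2.810e-01] F [ 0.6 -0.5 -1.9] open 0.123 t 44.375
9 rows -> [584.64 -80.14 200.05   1.29]
  [-0.075, -0.008, -0.012, -0.111, -0.072, -0.021, -0.012, -0.111, -0.068, -0.033, -0.012, -0.111, -0.061, -0.045, -0.012, -0.111, -0.052, -0.055, -0.012, -0.111, -0.042, -0.063, -0.012, -0.111, -0.03, -0.069, -0.012, -0.111, -0.018, -0.073, -0.012, -0.112, -0.005, -0.076, -0.013, -0.111]
```

Call:
move_arm(moves=[-0.075,-0.008,-0.012,-0.111,-0.072,-0.021,-0.012,-0.111,-0.068,-0.033,-0.012,-0.111,-0.061,-0.045,-0.012,-0.111,-0.052,-0.055,-0.012,-0.111,-0.042,-0.063,-0.012,-0.111,-0.03,-0.069,-0.012,-0.111,-0.018,-0.073,-0.012,-0.112,-0.005,-0.076,-0.013,-0.111,0,0,0,0])

```text
t: 45.68
eef_pos: [584.6, -80.0, 200.9]
tcp_rot: [-3.141, 0.0, 1.289]
ft_force: [0.1, 0.4, -0.8]
opening: 0.126
grip_force: 30.0
```

Call:
move_arm(moves=[0,0,0.1,0,0,0,0.1,0,0,0,0.1,0,0,0,0.07,0,0,0,0,0,0,0,0,0])

```text
t: 46.42
eef_pos: [585.3, -80.3, 146.2]
tcp_rot: [3.141, 0.0, 1.29]
ft_force: [0.4, -0.7, -2.3]
opening: 0.126
grip_force: 30.0
```

```bash
python3 - <<'E'
from h import *
tailfit()
st=monitor.state();im=shot('side','side13')
R=Rn.from_euler('xyz',st['tcp_rot']).as_matrix();p0=st['eef_pos']
print(p0)
def edge(th,dx,h,pts):
    X=pts[:,0]-46+dx;Z=np.full(len(X),-(h+13.));c,s=np.cos(np.radians(th)),np.sin(np.radians(th))
    L=np.stack([X*c-Z*s,pts[:,1],-(X*s+Z*c+13)],1);return topix(L@R.T+p0,'side')
o=im.copy();big=cv2.resize(o,None,fx=5,fy=5,interpolation=cv2.INTER_CUBIC)
P=np.array([(-24.5,-32),(-24.5,32),(70,32),(70,-32)],float);H=np.array([(-16.5,-24),(-16.5,24),(16.5,24),(16.5,-24)],float)
for (th,dx,h),col in [((31,3,13.5),(255,0,0)),((36,1,7.5),(0,255,0))]:
    for Q in (P,H): cv2.polylines(big,[np.int32(edge(th,dx,h,Q)*5+2)],True,col,1)
S=np.array([581.6,-90.8,99]);t=np.linspace(0,2*np.pi,40)
for z in (99,95):
    cv2.polylines(big,[np.int32(topix(np.stack([S[0]+20*np.cos(t),S[1]+20*np.sin(t),0*t+z],1),'side')*5+2)],True,(255,0,255),1)
c=topix(S,'side')[0]*5;x0=int(c[0]-330);y0=int(c[1]-350)
cv2.imwrite('pics/c13.png',big[y0:y0+560,x0:x0+660,::-1])
E
```

```text
tail top fits [(np.float64(22.5), np.float64(33.0), np.float64(2.0), np.float64(10.0), np.float64(0.0))] [(np.float64(18.7), np.float64(22.0), np.float64(4.0), np.float64(7.0), np.float64(0.0)), (np.float64(22.5), np.float64(33.0), np.float64(2.0), np.float64(10.0), np.float64(0.0)), (np.float64(21.8), np.float64(41.0), np.float64(-1.0), np.float64(13.0), np.float64(0.0))]
state [585.3 -80.3 146.2] [3.141 0.    1.29 ] F [ 0.4 -0.7 -2.3] open 0.126 t 46.425
[585.32189662 -80.3052388  146.39781399]
```

View pics/c13.png

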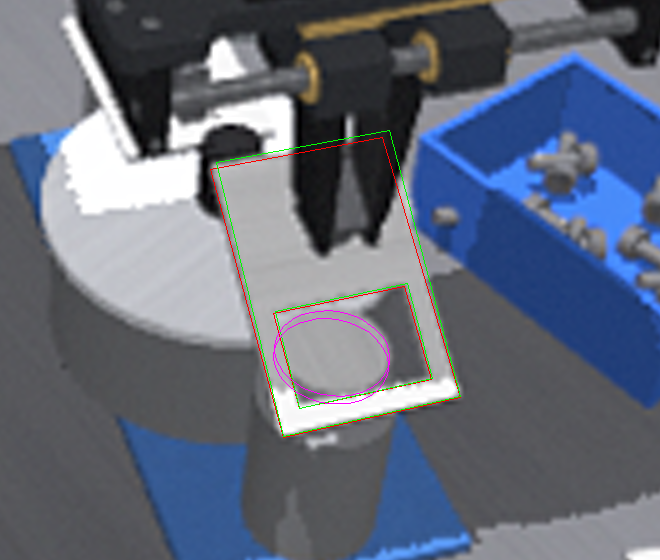

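Call:
move_arm(moves=[0,0,0.03,0,0,0,0.03,0,0,0,0.03,0,0,0,0,0,0,0,0,0])

```text
t: 47.15
eef_pos: [585.1, -80.2, 132.4]
tcp_rot: [3.142, 0.0, 1.29]
ft_force: [0.1, -0.2, -0.7]
opening: 0.123
grip_force: 30.0
```

Call:
move_arm(moves=[0.02,0,0,0,0.02,0,0,0,0.02,0,0,0,0.02,0,0,0,0.02,0,0,0,0.01,0,0,0,0,0,0,0,0,0,0,0])

```text
t: 48.15
eef_pos: [589.6, -64.4, 132.4]
tcp_rot: [3.142, 0.0, 1.29]
ft_force: [-0.1, -0.6, -1.3]
opening: 0.125
grip_force: 30.0
```

```bash
cat >> h.py <<'E'
def chk(S,u):
    """side-camera fit of held tilted plate (tail=+tool x): theta,dx,h"""
    st=monitor.state();im=viewer.read_camera('side');g=cv2.GaussianBlur(im.min(2).astype('f4'),(0,0),.6)
    R=Rn.from_euler('xyz',st['tcp_rot']).as_matrix();p0=st['eef_pos'];a=1.2
    E=[((-24.5+a,y),(-24.5-a,y)) for y in np.linspace(-28,28,25)]+[((x,s*(32-a)),(x,s*(32+a))) for x in np.linspace(-22,60,25) for s in (1,-1)]
    Q=np.array([e[0] for e in E]+[e[1] for e in E]);n=len(E)
    def samp(th,dx,h):
        X=Q[:,0]-46+dx;Z=np.full(len(X),-(h+13.));c,s=np.cos(np.radians(th)),np.sin(np.radians(th))
        uv=topix(np.stack([X*c-Z*s,Q[:,1],-(X*s+Z*c+13)],1)@R.T+p0,'side')
        v=map_coordinates(g,[uv[:,1],uv[:,0]],order=1);return np.clip(v[:n]-v[n:],-60,60).mean()
    G=[max((samp(th,dx,h),th,dx,h) for th in np.arange(-6,44,2) for dx in np.arange(-3,7.1,1)) for h in (7,10,13)]
    print('side fits (score,th,dx,h)',[tuple(float(round(v,1)) for v in q) for q in G])
    print('r',round(float((p0[:2]-S)@u),1),np.round(p0,1),'F',np.round(st['ft_force'],1))
E
python3 - <<'E'
from h import *
S=np.array([581.6,-90.8]);u=np.array([.278,.9606])
chk(S,u)
level(S,u,1.29,-12.5)
E
```

```text
side fits (score,th,dx,h) [(33.099998474121094, 38.0, 1.0, 7.0), (32.5, 34.0, 2.0, 10.0), (29.600000381469727, 30.0, 4.0, 13.0)]
r 27.6 [589.6 -64.4 132.4] F [-0.1 -0.6 -1.3]
7 rows -> [597.09 -37.44  94.78   1.29]
  [0.017, -0.002, 0.048, 0.0, 0.038, 0.0, 0.031, 0.0, 0.032, 0.0, 0.03, 0.0, 0.029, 0.0, 0.032, 0.0, 0.027, 0.0, 0.034, 0.0, 0.023, 0.0, 0.037, 0.0, 0.021, 0.0, 0.039, 0.0]
```

Call:
move_arm(moves=[0.017,-0.002,0.048,0,0.038,0,0.031,0,0.032,0,0.03,0,0,0,0,0])

```text
t: 48.7
eef_pos: [593.3, -51.3, 115.9]
tcp_rot: [3.141, -0.0, 1.29]
ft_force: [0.8, 2.0, 2.0]
opening: 0.124
grip_force: 30.0
```

```bash
python3 - <<'E'
from h import *
chk(np.array([581.6,-90.8]),np.array([.278,.9606])); tailfit()
E
```

```text
side fits (score,th,dx,h) [(37.0, 26.0, 1.0, 7.0), (35.400001525878906, 22.0, 2.0, 10.0), (32.70000076293945, 18.0, 3.0, 13.0)]
r 41.2 [593.3 -51.3 115.9] F [0.8 2.  2. ]
tail top fits [(np.float64(21.6), np.float64(-4.0), np.float64(6.0), np.float64(10.0), np.float64(0.0))] [(np.float64(19.2), np.float64(-6.0), np.float64(7.0), np.float64(7.0), np.float64(0.0)), (np.float64(21.6), np.float64(-4.0), np.float64(6.0), np.float64(10.0), np.float64(0.0)), (np.float64(21.0), np.float64(0.0), np.float64(4.0), np.float64(13.0), np.float64(0.0))]
state [593.2 -51.4 116. ] [ 3.141 -0.     1.29 ] F [1.5 0.7 0.3] open 0.125 t 48.75
```

Same behaviour as the first plate; continue levelling.

Call:
move_arm(moves=[0.028,0,0.032,0,0.024,0,0.034,0,0.02,0,0.037,0,0.01,0,0.03,0,0.005,0,0.025,0,0,0,0,0])

```text
t: 49.55
eef_pos: [596.8, -38.8, 92.3]
tcp_rot: [3.141, -0.0, 1.29]
ft_force: [0.4, 1.4, 2.8]
opening: 0.129
grip_force: 30.0
```

Call:
move_arm(moves=[0,0,0.012,0,0,0,0.008,0,-0.02,0,0,0,-0.01,0,0,0,0,0,0,0])

```text
t: 50.18
eef_pos: [595.6, -43.4, 89.8]
tcp_rot: [3.141, -0.0, 1.29]
ft_force: [1.4, 3.3, 6.7]
opening: 0.122
grip_force: 30.0
```

```bash
python3 - <<'E'
from h import *
chk(np.array([581.6,-90.8]),np.array([.278,.9606]))
E
```

```text
side fits (score,th,dx,h) [(35.70000076293945, 0.0, 2.0, 7.0), (34.400001525878906, -4.0, 2.0, 10.0), (33.900001525878906, -6.0, 4.0, 13.0)]
r 49.4 [595.6 -43.4  89.8] F [1.4 3.3 6.7]
```

Call:
move_arm(moves=[0,0,0,0,0,0,0,0,0,0,0,0,0,0,-0.2,0,0,0,-0.3,0,0,0,-0.3,0,0,0,-0.2,0,-0.3,0,0,0,-0.3,0,0,0,0,0,0,0], claw=40)

```text
t: 51.48
eef_pos: [569.6, -132.3, 239.3]
tcp_rot: [-3.141, 0.0, 1.287]
ft_force: [0.1, 0.0, -0.0]
opening: 0.419
grip_force: 0.0
```

```bash
python3 - <<'E'
from h import *
s=monitor.state();print(s['eef_pos'])
info=viewer.camera_info('wrist');im=shot('wrist','wrist14');sd=shot('side','side14')
print('B (wrist)');free_plate(76,(583,-86),1.29,im,info)
print('A (wrist)');free_plate(76,(638,105),-1.852,im,info)
# side-camera height fit of each plate: top face z, pitch along its length
g=cv2.GaussianBlur(sd.min(2).astype('f4'),(0,0),.6);a=1.2
def sidefit(c0,yaw,name):
    E=[((-24.5+a,y),(-24.5-a,y)) for y in np.linspace(-28,28,21)]+[((70-a,y),(70+a,y)) for y in np.linspace(-28,28,21)]+[((x,s*(32-a)),(x,s*(32+a))) for x in np.linspace(-22,66,25) for s in (1,-1)]
    Q=np.array([e[0] for e in E]+[e[1] for e in E]);n=len(E);c,s=np.cos(yaw),np.sin(yaw)
    best=[]
    for z0 in np.arange(77,100,2):
        for z1 in np.arange(77,100,2):
            for dx in np.arange(-6,7,2):
                x=Q[:,0]+dx;W=np.stack([c0[0]+c*x-s*Q[:,1],c0[1]+s*x+c*Q[:,1],z0+(z1-z0)*(Q[:,0]+24.5)/94.5],1)
                uv=topix(W,'side');v=map_coordinates(g,[uv[:,1],uv[:,0]],order=1);best.append((np.clip(abs(v[:n]-v[n:]),0,50).mean(),z0,z1,dx))
    best.sort(reverse=True);print(name,[tuple(float(round(q,1)) for q in b) for b in best[:4]])
sidefit((583.1,-85.6),1.29,'B');sidefit((638,105.2),-1.852,'A')
E
```

```text
[ 569.60404261 -132.29963028  239.32242857]
B (wrist)
plate eye [582.847 -85.975   1.295] score 35.0 lug [595.4 -41.7]
A (wrist)
plate eye [629.304 108.334  -1.854] score 19.9 lug [616.5  64.2]
B [(24.700000762939453, 81.0, 85.0, -2.0), (24.600000381469727, 81.0, 81.0, 2.0), (24.299999237060547, 83.0, 85.0, -2.0), (24.299999237060547, 81.0, 83.0, 0.0)]
A [(28.100000381469727, 85.0, 85.0, 0.0), (27.799999237060547, 83.0, 85.0, 0.0), (27.700000762939453, 85.0, 87.0, 2.0), (27.600000381469727, 83.0, 83.0, -2.0)]
```

```bash
python3 -c "
from h import *
print(order.job_done())"
```

```text
the job is handed in; nothing more can be done
None
```

The job is handed in: the three pistons found on the bench are in the pot, the lid is seated, and both latch plates are hooked under their stud heads and released. I had used up my picture views by then, so camera fits rather than a look show the plates lying flat, good to about 2–4 mm; judged result not known.

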